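# Pack the workshop soaps and put the spatulas away

## Task

Turn the packing carousel on one click so that the yellow pot stands at the red pointer and put every yellow soap in it, then turn it on one more click and put every blue soap in the blue pot at the pointer. Lower each soap gently down inside its pot, never dropping or pressing it, and load a pot only while it stands at the pointer. Also stand every spatula in the orange holder, blade up, and leave the jars, bottles, tin and paper cup where they are.

Things in the scene. Friction and masses are not known exactly. Their poses are not given: they have to be found in the camera images.
- carousel_base: grey fixed foot of a wooden rotary packing table (the carousel). Origin: on the table top at the disc's axis; the red pointer block at its rim lies on -x, 189 to 225 mm from the axis and 38 mm high.
- mark (a point): the loading place beside the red pointer: point on top of the disc (34 mm above the table), 108 mm from the axis towards the pointer, where a pot's underside centre stands when that pot is at the pointer. Does not turn with the disc.
- carousel (a joint): angle of the carousel disc (360 mm across, top 34 mm above the table) in rad, anticlockwise from above. It has three click stops: 0 at the start (no pot at the pointer), 1.571 (yellow pot at the pointer), 3.142 (blue pot at the pointer), with end stops just beyond the first and last. It settles by itself into the nearest click stop; it takes about 5 N at the post to push it over.
- handle (a point): steel post for turning the carousel: upright round pin 24 mm thick, standing on the disc 130 mm from the axis, 75 mm tall (from 34 to 109 mm above the table). This point is on its axis, 84 mm above the table, and turns with the disc.
- pot_yellow (a point): deep round yellow plastic pot fixed on the carousel disc: outside 134 mm wide at the foot and 140 mm at the rim, 85 mm high, wall 4 mm, floor 5 mm thick. This point: centre of its underside, 108 mm from the disc's axis; z up. A quarter turn clockwise from the pointer at the start.
- pot_blue (a point): deep round blue plastic pot fixed on the carousel disc: outside 134 mm wide at the foot and 140 mm at the rim, 85 mm high, wall 4 mm, floor 5 mm thick. This point: centre of its underside, 108 mm from the disc's axis; z up. Half a turn from the pointer at the start.
- soap_yellow1: yellow soap ball, 58 mm across, flattened top and bottom (50 mm high, flats 29 mm wide), about 90 g. Origin at its centre; z is the axis through the flats. May be absent.
- soap_yellow2: yellow soap ball, 58 mm across, flattened top and bottom (50 mm high, flats 29 mm wide), about 90 g. Origin at its centre; z is the axis through the flats. May be absent.
- soap_blue1: blue soap ball, 58 mm across, flattened top and bottom (50 mm high, flats 29 mm wide), about 90 g. Origin at its centre; z is the axis through the flats. May be absent.
- soap_blue2: blue soap ball, 58 mm across, flattened top and bottom (50 mm high, flats 29 mm wide), about 90 g. Origin at its centre; z is the axis through the flats. May be absent.
- board: wooden curing rack 190 x 190 mm, a flat board on a closed wooden plinth, its top 45 mm above the table, fixed; the soaps start on it. Origin: centre of its underside.
- spatula_red: spatula 200 mm long with round wooden handle (16 mm thick, 145 mm long) and red blade (60 x 34 x 12 mm), 60 g, lying flat on the table. Origin on the handle's centre line, 115 mm from the handle's end and 85 mm from the blade's end, 8 mm above the table; x points to the blade.
- spatula_red_foot (a point): end of the handle of spatula_red, on its centre line
- spatula_green: spatula 200 mm long with round wooden handle (16 mm thick, 145 mm long) and green blade (60 x 34 x 12 mm), 60 g, lying flat on the table. Origin on the handle's centre line, 115 mm from the handle's end and 85 mm from the blade's end, 8 mm above the table; x points to the blade.
- spatula_green_foot (a point): end of the handle of spatula_green, on its centre line
- holder: orange open-topped utensil holder with a steel band, 94 mm (x) by 114 mm (y), 100 mm high, walls and floor 4 mm thick; a dividing wall across the middle (at y = 0, full height) makes two compartments, each 86 mm (x) by 51 mm (y) inside; 500 g, standing loose, its x axis pointing roughly away from the robot. Origin: centre of its underside, z up.
- jar_white: white-lidded grey jar, 60 mm across, 55 mm high; bystander, to be left alone. Origin: centre of its underside.
- jar_black: black-lidded amber jar, 60 mm across, 55 mm high; bystander, to be left alone. Origin: centre of its underside.
- amber_a: amber bottle with black cap, 48 mm across, 80 mm high; bystander, to be left alone. Origin: centre of its underside.
- amber_b: amber bottle with white cap, 48 mm across, 80 mm high; bystander, to be left alone. Origin: centre of its underside.
- tin: flat blue tin, 76 mm across, 28 mm high; bystander, to be left alone. Origin: centre of its underside.
- paper_cup: paper cup, 84 mm across the rim, 100 mm high; bystander, to be left alone. Origin: centre of its underside.
Mind the look-alikes: they are no part of the job. What is shaped like the spatula_red but pink is not meant.

How it is judged:
By the outcome, as a careful person would: the job done as asked, in the order asked, and still so for the second after the job is handed in, with the robot touching nothing.
Of soap_yellow1, soap_yellow2 only 1 to 2 are there at a start; the rules pass over those that are not, and their reading is None.
Of soap_blue1, soap_blue2 only 1 to 2 are there at a start; the rules pass over those that are not, and their reading is None.
At some moment in a run one of spatula_red, spatula_green may be knocked a few centimetres aside while the robot is not near it.
It also fails if it takes over 210 s, if anything falls off the work surface, if the arm or the gripper's body presses on something with over 40 N, if the wrist force passes 120 N, or if a joint passes its speed limit or range.

## Robot

A 6-joint arm with a two-finger parallel gripper is mounted at the origin on the work surface. World frame = base frame: x ahead of the robot, y to its left, z up, the work surface at z = 0. Lengths are in mm, angles in rad, forces in N, time in s.
With the tool pointing down it reaches from about 350 to 975 mm from the base axis. Payload 7.1 kg.
Tool frame: the origin (TCP) lies at the very end of the fingers, on their centre line; the grasp point (between the pads) lies 19 mm behind it; z points along the fingers, y is the line along which they close (so a half turn about z gives the same grasp; the last joint's range is limited). The gripper opens to 88 mm and grips with 3 to 60 N. Pads are 20 mm wide; open, the fingers measure 115 mm over their backs; the gripper's body (75 mm by 178 mm) begins 61 mm behind the grasp point.
Start: joints at [1.128, 0.423, 1.63, -0, 1.089, -0.019], TCP at [256.985, 569.705, 222.675] pointing down, gripper open.
Joint ranges: [-3, 3], [-0.9, 2.11], [0.09, 2.58], [-1.31, 4.45], [0.11, 2.69], [-2.54, 2.54]. Speed limits (rad/s): [2.39, 2.39, 3.01, 3.14, 3.14, 3.14].

## Interface

Orientations are given as a rotation vector (axis times angle).
In Python, from workcell import ctrl, optics gives the robot as it stands.
- The arm moves only by the shell command python3 -m jog 'ROWS'. ROWS is JSON, a list of rows, each a list of 7 numbers: the shift along the tool's x, y, z in units of 40 mm (1.0 is 40 mm), then the turn, a rotation vector about the tool's x, y, z in units of 6 degrees (1.0 is 6 degrees), then the opening, from 0 (shut) to 1 (fully open). A call has 1 to 20 rows; each row shifts and turns the commanded pose from where the row before left it, along the tool's axes as they then stand; what a row does not reach is not made up. A row lasts 1/10 s, in which the tool goes at most 50 mm and 8.59 degrees, less where a joint would pass 70% of its speed; a pose out of reach is approached as far as the arm can. A call is refused whole if a number of a shift passes 1 or a number of a turn 1, either way. A call with a gripper value outside its range is refused whole. The fingers move at their own pace and stop on an object; the grip force is fixed at half the most. Time passes only in rows, so rows that do not move let the fingers close. It gives the time, the measured TCP pose, the force, the opening and the grip force at its end, in the units of the state.
- ctrl.get_obs(): the state, without advancing time (a new reading comes with each control period).
- optics.get_image(name): name is "side" or "top"; returns the picture (420x560x3 uint8, red, green, blue); there is no depth.
- optics.camera_model(name): a dict with "fov_y" (degrees; the focal length in pixels is half the picture's height over the tangent of half this angle, whatever the lens; pixels are square), "cx", "cy" (the principal point, pixels), "view" (4x4, takes a point from world to camera coordinates). Camera axes: x right, y up, looking along -z (the intrinsics and any distortion apply to the point x, -y, -z); pixel columns grow to the right and rows downward; lengths in mm; the calibration is good to about 2 mm. A picture is of the moment at which its call begins. camera_model takes no time and is no camera call.
- ctrl.close_job(): hands the job in; it is judged then, once.
Trained networks look in the newest picture that a camera, given by its name, has taken for a name from the list of things; names that differ only in an ending like _2 or _b are one class to them, and where a whole thing is asked for, a point or a joint stands for the part that bears it (a point fixed in the world has none). Each returns a list of dicts, best first, with "conf" (0 to 1); they miss things now and then, are a little off and sometimes report something else, mostly with a low value. They report only what shows in the picture. A call takes as long as a camera call. They do not tell look-alikes from the thing itself.
- optics.masks_of(target, camera): "pixels" (420x560 bool, what is visible of it) and "extent" ([centre column, centre row, width, height] in pixels, round what is visible of it).
The state is a dict: "t": time; "qpos": joint angles; "qvel": joint speeds; "joint_torque": joint torques, N m; "ee_pos": TCP position; "orientation": TCP orientation; "ft_force": force on the tool from outside, world axes, zero at the start; "moment": the same for the moment, N m; "width": finger opening in mm; "grasp_force": force on a finger pad.
Only numpy, scipy, OpenCV 4.12 (cv2) and the standard library are available. Lean on these libraries where they do the work, as an engineer would, in place of code of your own. Each camera call takes 0.05 s, during which the arm holds its last target. There are 200 camera calls.

## Working session

There is one attempt and no reset: what is moved stays moved. The work goes in short steps, Python scripts to look and compute and a shell command to move; the robot and the scene stay as the last step left them, time stands still between calls to the robot, and variables do not carry over. Pictures are saved under pics/ and viewed, at most 14 in all, crops included, and the job is handed in when it is done.

```bash
ls; mkdir -p pics; python3 - <<'E'
from workcell import ctrl, optics
import cv2
for n in("side","top"):
    im=optics.get_image(n); cv2.imwrite(f"pics/{n}0.png",im[...,::-1]); m=optics.camera_model(n); print(n,m)
print(ctrl.get_obs())
E
```

```text
pics
side {'fov_y': 52.85613966428083, 'cx': 282.7218538563624, 'cy': 204.85375356959645, 'view': array([[ 8.97336253e-01, -4.41002488e-01, -1.74486208e-02,
        -4.51894265e+02],
       [ 3.34086633e-01,  6.52891070e-01,  6.79793625e-01,
        -2.44304679e+02],
       [-2.88398631e-01, -6.15832815e-01,  7.33195863e-01,
        -1.21400299e+03],
       [ 0.00000000e+00,  0.00000000e+00,  0.00000000e+00,
         1.00000000e+00]])}
top {'fov_y': 56.652919744706395, 'cx': 278.3038647989999, 'cy': 210.03416064172708, 'view': array([[ 5.74348359e-02, -9.98342342e-01, -3.71598950e-03,
         1.47250081e+01],
       [ 9.73782435e-01,  5.52004848e-02,  2.20682295e-01,
        -5.26011706e+02],
       [-2.20111355e-01, -1.62934167e-02,  9.75338667e-01,
        -1.05574935e+03],
       [ 0.00000000e+00,  0.00000000e+00,  0.00000000e+00,
         1.00000000e+00]])}
{'t': 0.1, 'qpos': array([ 1.12799969e+00,  4.23769294e-01,  1.63058497e+00, -2.66240308e-05,
        1.08862526e+00, -1.90345059e-02]), 'qvel': array([-6.45206808e-05,  6.27918740e-04, -1.57260707e-03,  2.54209220e-03,
       -2.64323417e-04, -2.67551844e-04]), 'joint_torque': array([-3.30125185e-04, -5.45617247e+01, -2.74321532e+01,  6.44658390e-02,
        1.88010262e-02, -7.20213461e-05]), 'ee_pos': array([256.78504215, 569.26670049, 221.98763903]), 'orientation': array([-6.60593590e-01, -3.07105290e+00,  2.12894156e-03]), 'ft_force': array([0.43216232, 0.31782668, 0.58743692]), 'moment': array([-0.04939643,  0.03751218, -0.04153556]), 'grasp_force': 0.0, 'width': 87.52331746891693}
```

View pics/top0.png

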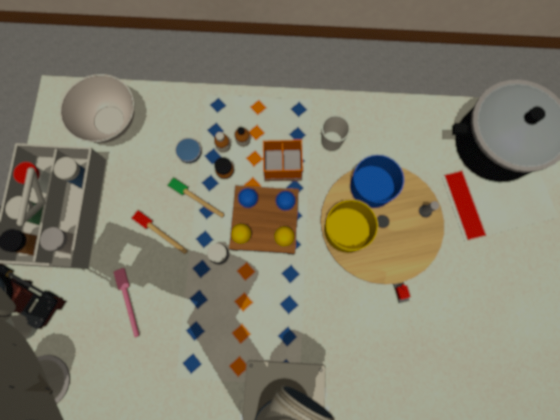

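View pics/side0.png

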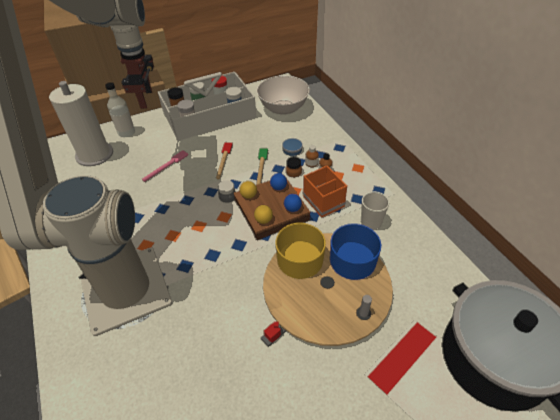

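The top view shows the red pointer at (402,292), the disc around (382,222), the post at (427,210), and the yellow and blue pots at (350,227) and (377,182). Yellow soaps are at (241,233) and (285,236), blue soaps at (248,198) and (285,200). The holder is at (283,160), the red spatula from (142,219) to (186,251), and the green one from (177,185) to (222,215). The side view agrees with this.

```bash
cat > h.py <<'E'
import numpy as np, cv2
from workcell import ctrl, optics
from scipy.optimize import least_squares
from scipy.spatial.transform import Rotation as R
M={n:optics.camera_model(n) for n in("side","top")}
def K(n): return 210/np.tan(np.radians(M[n]["fov_y"]/2))
def proj(n,P):
    m=M[n]; c=m["view"]@np.r_[P,1]; f=K(n)
    return np.array([m["cx"]+f*c[0]/-c[2], m["cy"]-f*c[1]/-c[2]])
def atz(n,uv,z):
    m=M[n]; f=K(n); V=m["view"]; d=np.array([(uv[0]-m["cx"])/f,-(uv[1]-m["cy"])/f,-1])
    o=-V[:3,:3].T@V[:3,3]; d=V[:3,:3].T@d
    return o+d*(z-o[2])/d[2]
def tri(a,b):
    return least_squares(lambda P:np.r_[proj("side",P)-a,proj("top",P)-b],[500,0,50]).x
def cents(name,cam):
    return [(round(r["conf"],2),[round(float(x),1) for x in r["extent"]],r["pixels"]) for r in optics.masks_of(name,cam)]
E
python3 - <<'E'
from h import *
np.set_printoptions(precision=1,suppress=True)
for n in("side","top"): optics.get_image(n)
for t in ["carousel_base","handle","pot_yellow","pot_blue","soap_yellow1","soap_blue1","board","spatula_red","spatula_green","holder","jar_white","jar_black","amber_a","tin","paper_cup"]:
    for n in("side","top"):
        for c,e,p in cents(t,n)[:3]:
            v,u=np.nonzero(p); print(t,n,c,e,"cen",np.round([u.mean(),v.mean()],1), len(u))
E
```

```text
carousel_base side 0.85 [326.6, 285.3, 130.7, 123.4] cen [326.  284.4] 13058
carousel_base top 0.69 [383.1, 229.3, 124.5, 152.0] cen [382.4 223.8] 12356
handle side 0.91 [328.4, 283.2, 128.6, 121.3] cen [327.5 283. ] 12793
handle side 0.35 [261.9, 166.4, 13.0, 34.9] cen [260.9 162.3] 226
handle top 0.62 [382.9, 221.6, 126.3, 128.4] cen [382.  222.2] 12160
pot_yellow side 0.7 [274.8, 208.6, 77.5, 62.7] cen [270.6 208.8] 2249
pot_yellow side 0.64 [328.6, 282.0, 123.4, 126.4] cen [327.6 283.1] 12602
pot_yellow side 0.53 [248.9, 189.4, 16.5, 21.1] cen [247.5 188.6] 253
pot_yellow top 0.61 [381.1, 218.8, 124.1, 129.9] cen [382.1 222.4] 12078
pot_blue side 0.83 [328.6, 285.9, 132.1, 123.3] cen [327.5 283.2] 12842
pot_blue side 0.36 [222.9, 162.4, 14.0, 34.5] cen [223.3 158. ] 214
pot_blue top 0.74 [383.1, 222.8, 124.7, 130.7] cen [382.1 222.3] 11956
soap_yellow1 side 0.75 [262.2, 214.1, 22.3, 17.2] cen [262.7 213.7] 248
soap_yellow1 side 0.5 [249.5, 188.5, 20.6, 18.8] cen [248.  188.8] 249
soap_yellow1 top 0.79 [242.8, 234.6, 16.7, 21.7] cen [240.7 233.6] 304
soap_yellow1 top 0.63 [285.0, 
[... 1946 characters left out ...]
, 55.0, 43.5] cen [157.4 231.2] 486
amber_a side 0.75 [312.9, 157.0, 12.6, 19.6] cen [311.2 155.8] 222
amber_a side 0.58 [324.6, 162.2, 14.9, 17.5] cen [325.4 160.7] 150
amber_a top 0.74 [240.4, 136.3, 17.8, 20.5] cen [241.9 136.7] 274
amber_a top 0.53 [383.2, 221.0, 127.7, 133.3] cen [381.8 222.3] 12052
amber_a top 0.51 [221.9, 140.6, 16.9, 20.8] cen [221.9 142.5] 281
tin side 0.88 [289.4, 147.0, 19.9, 17.6] cen [291.5 146.4] 295
tin top 0.68 [187.1, 151.5, 27.4, 29.0] cen [187.9 150.6] 546
paper_cup side 0.62 [373.9, 208.7, 28.4, 43.0] cen [373.4 208.6] 828
paper_cup top 0.88 [337.4, 134.1, 27.2, 38.3] cen [334.1 133.1] 823
paper_cup top 0.6 [239.9, 137.6, 15.3, 20.2] cen [242.4 136.6] 248
```

```bash
cat > m1.py <<'E'
from h import *
np.set_printoptions(precision=1,suppress=True)
def res(P,a,b): return np.r_[proj("side",P)-a,proj("top",P)-b]
for nm,a,b,z in [("Y-left",(248,188.7),(240.8,233.6),70),("Y-right",(262.7,213.7),(284.3,236.1),70),("B-left",(277.9,181),(247.5,197.9),70),("B-right",(292.4,202.4),(285.1,200.7),70),("tin",(291.5,146.3),(188,150.6),20),("jw",(226,191.4),(218,254.1),30),("hold",(324,190.7),(282.6,160.4),60),("disc",(327.5,283.1),(382,222.3),34)]:
    P=tri(a,b); print(nm,P,"res",res(P,a,b),"top@z",atz("top",b,z)[:2],"side@z",atz("side",a,z)[:2])
it=optics.get_image("top").astype(int); isd=optics.get_image("side").astype(int)
for n,im in(("top",it),("side",isd)):
    hsv=cv2.cvtColor(im.astype(np.uint8),cv2.COLOR_RGB2HSV)
    for nm,lo,hi in [("red",(0,170,90),(6,255,255)),("green",(50,120,50),(85,255,255)),("orange",(7,200,120),(14,255,255)),("pink",(165,80,80),(179,255,255))]:
        k,l,s,c=cv2.connectedComponentsWithStats(cv2.inRange(hsv,lo,hi))
        for i in range(1,k):
            if s[i,4]>25: print(n,nm,s[i],c[i])
E
python3 m1.py
python3 - <<'E'
import cv2
a=cv2.imread("pics/top0.png"); s=cv2.imread("pics/side0.png")
c=cv2.resize(a[120:310,130:450],(800,475),interpolation=cv2.INTER_CUBIC); cv2.imwrite("pics/c1.png",c)
E
```

```text
Y-left [448.4 144.3  77.1] res [-0.4  0.1  0.1 -0.4] top@z [448.5 145.3] side@z [452.3 151.1]
Y-right [447.6  23.5  76.6] res [-0.1  0.   0.  -0.1] top@z [448.3  23.5] side@z [450.  29.]
B-left [551.7 133.6  75.7] res [-0.3  0.1  0.1 -0.3] top@z [552.2 134.3] side@z [555.3 138.9]
B-right [550.4  26.5  74. ] res [-0.5  0.2  0.1 -0.5] top@z [550.1  26.8] side@z [553.8  29.8]
tin [704.2 332.7  21. ] res [-0.1  0.1  0.  -0.1] top@z [704.2 333. ] side@z [705.3 333.8]
jw [392.1 209.8  32. ] res [-0.2  0.1  0.  -0.2] top@z [391.8 210.2] side@z [393.4 211.7]
hold [675.8  40.6  56.6] res [-0.1  0.1  0.  -0.1] top@z [674.2  40.7] side@z [674.4  37.8]
disc [ 513.7 -258.5   32.7] res [-0.9  0.3  0.2 -1. ] top@z [ 510.5 -257.5] side@z [ 515.9 -259.4]
top red [ 13 162  23  22 258] [ 21.6 171. ]
top red [ 446  172   39   67 1146] [464.7 205.1]
top red [133 211  19  17 155] [141.3 218.8]
top red [397 285  12  14 127] [402.6 291.6]
top green [169 179  18  15 139] [177.1 185.6]
top orange [281 141  20   7  36] [289.6 142.4]
top orange [239 264  14  15 121] [245.6 270.9]
top orange [236 294  10  13  58] [240.6 299.8]
top orange [234 327  14  15 111] [239.9 334. ]
top orange [231 358  14  17 145] [238.1 366. ]
top pink [114 269  25  67 427] [125.7 295.4]
side red [215  76  11  11  68] [220.5  81.7]
side red [222 143  10  10  67] [227.1 147. ]
side red [265 322  15  20 172] [271.9 330.6]
side red [ 369  323   67   71 1801] [401.3 357.8]
side green [259 149   9  10  65] [262.9 152.9]
side orange [353 165  10   7  26] [357.7 168. ]
side pink [143 151  45  30 215] [167.7 163.7]
```

View pics/c1.png

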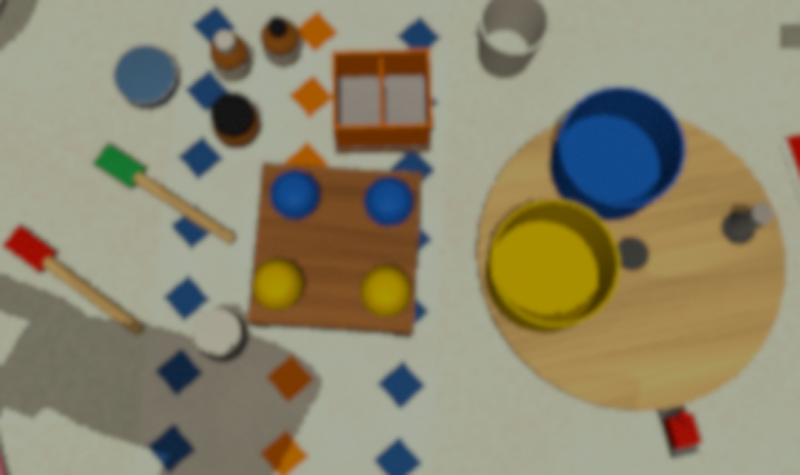

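The crop puts the yellow pot rim centre at full-picture (351,226), the blue rim at (378,181), the post top at (435,206) and the hub at (383,221). The handle ends of the spatulas are at (185,251) for red and (223,215) for green.

```bash
cat > m2.py <<'E'
from h import *
np.set_printoptions(precision=1,suppress=True)
obs=[("top",(351.2,225.6),"y"),("top",(377.6,180.8),"b"),("top",(434.8,205.6),"p"),("top",(402.6,290.5),"m"),
("side",(300,243.5),"y"),("side",(355,244.5),"b"),("side",(366.5,297.5),"p"),("side",(272,327),"m")]
def pts(q):
    ax,ay,f,g=q; d=lambda a,r,z:np.array([ax+r*np.cos(a),ay+r*np.sin(a),z])
    return dict(m=d(f,207,38),y=d(f-np.pi/2,108,119),b=d(f+np.pi,108,119),p=d(g,130,109))
def fun(q):
    P=pts(q); return np.concatenate([proj(n,P[k])-uv for n,uv,k in obs])
r=least_squares(fun,[512,-258,np.pi+.3,-1.57],loss="soft_l1"); q=r.x
print(q[:2],np.degrees(q[2:]),"\n",fun(q).reshape(-1,2))
m=q[:2]+108*np.array([np.cos(q[2]),np.sin(q[2])]); print("mark",m,"post",pts(q)["p"],"blue",pts(q)["b"],"yel",pts(q)["y"])
for nm,b,f in(("red",(141.3,218.8),(185.2,251.2)),("green",(177.1,185.6),(223.2,215.2))):
    B=atz("top",b,8);F=atz("top",f,8);print(nm,"blade",B,"foot",F,"len",np.linalg.norm(B-F),"ang",np.degrees(np.arctan2(*(B-F)[1::-1])))
for nm,uv,z in(("jb",(223.6,168.3),40),("aa",(241.9,136.7),60),("ab",(221.9,142.5),60),("cup",(334.1,133.1),60),("hub",(382.8,221.2),34)): print(nm,atz("top",uv,z))
# holder rim corners from crop
for c in((333,52),(431,50),(334,128),(431,127)): print("rim",atz("top",(130+c[0]/2.5,120+c[1]/2.5),100))
for n in("top","side"):
    im=optics.get_image(n)[...,::-1].copy()
    for c,rr,z in((pts(q)["y"],70,119),(pts(q)["b"],70,119),(np.r_[q[:2],34],180,34),(pts(q)["p"],12,109),(np.r_[m,34],67,34)):
        for a in np.linspace(0,6.28,90):
            u=proj(n,[c[0]+rr*np.cos(a),c[1]+rr*np.sin(a),z]); 
            if 0<u[0]<559 and 0<u[1]<419: im[int(round(u[1])),int(round(u[0]))]=(255,0,255)
    w=im[150:320,300:460] if n=="top" else im[200:350,240:410]
    globals()[n]=cv2.resize(w,(400,400))
cv2.imwrite("pics/ov.png",np.hstack([top,side]))
E
python3 m2.py
```

```text
[ 513.8 -256.5] [196.7 -73.1] 
 [[-0.2 -1.3]
 [ 0.6 -3.1]
 [-0.5 -0.7]
 [ 1.   1.5]
 [-0.4 -1.8]
 [-0.  -1.8]
 [-0.3  1. ]
 [-1.   2.5]]
mark [ 410.4 -287.5] post [ 551.5 -380.9  109. ] blue [ 617.3 -225.5  119. ] yel [ 482.8 -153.1  119. ]
red blade [485.9 452.1   8. ] foot [397.  310.5   8. ] len 167.12044619804797 ang 57.87581380651831
green blade [594.4 357.2   8. ] foot [510.7 209.    8. ] len 170.20783477059481 ang 60.52703094406877
jb [646.8 215.3  40. ]
aa [742.  166.1  60. ]
ab [720.3 224.1  60. ]
cup [ 768.9 -108.3   60. ]
hub [ 513.9 -259.8   34. ]
rim [715.8  99.  100. ]
rim [724.6 -13.2 100. ]
rim [624.6  91.8 100. ]
rim [631.9 -17.2 100. ]
```

View pics/ov.png

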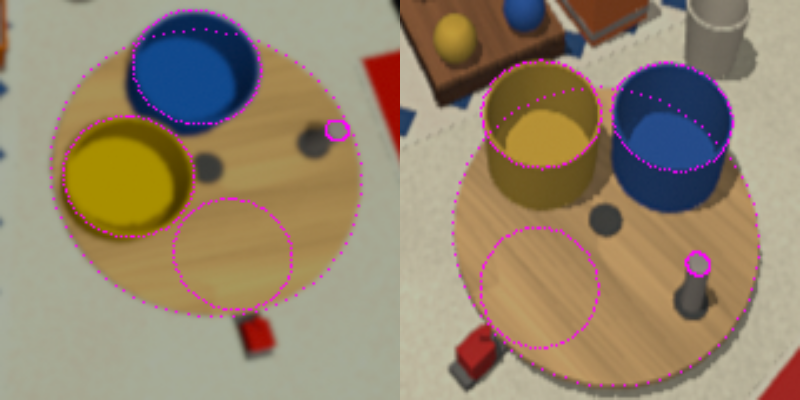

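```bash
cat > d.py <<'E'
import sys,json
from h import *
np.set_printoptions(precision=3,suppress=True)
o=ctrl.get_obs(); p=o["ee_pos"]; Rm=R.from_rotvec(o["orientation"]).as_matrix()
open("log.txt","a").write(json.dumps([o["qpos"].tolist(),p.tolist(),o["orientation"].tolist()])+"\n")
yaw=np.degrees(np.arctan2(Rm[1,1],Rm[0,1]))
print("t",round(o["t"],1),"tcp",p,"yaw",round(yaw,2),"zt",Rm[:,2],"w",round(o["width"],1),"gf",o["grasp_force"],"F",o["ft_force"],"q",o["qpos"])
for a in sys.argv[1:]:
    x,y,z,w=map(float,a.split(","))
    c,s=np.cos(np.radians(w)),np.sin(np.radians(w)); T=np.array([[-s,c,0],[c,s,0],[0,0,-1]]).T
    print("to",a,"| turn z units",round(-(w-yaw)/6,2),"| then shift units",T.T@(np.array([x,y,z])-p)/40)
    p=np.array([x,y,z]); yaw=w
E
python3 d.py 551.5,-380.9,222,16.9
```

```text
t 1.9 tcp [256.978 569.698 222.673] yaw 65.72 zt [ 0. -0. -1.] w 87.6 gf 0.0 F [ 0.18   0.007 -0.425] q [ 1.128  0.423  1.63  -0.     1.089 -0.019]
to 551.5,-380.9,222,16.9 | turn z units 8.14 | then shift units [-24.879   0.137   0.017]
```

```bash
python3 -m jog '[[0,0,0,0,0,0.9,1],[0,0,0,0,0,0.9,1],[0,0,0,0,0,0.9,1],[0,0,0,0,0,0.9,1],[0,0,0,0,0,0.9,1],[0,0,0,0,0,0.9,1],[0,0,0,0,0,0.9,1],[0,0,0,0,0,0.9,1],[0,0,0,0,0,0.9,1],[-1,0,0,0,0,0,0.5],[-1,0,0,0,0,0,0.5],[-1,0,0,0,0,0,0.5],[-1,0,0,0,0,0,0.5],[-1,0,0,0,0,0,0.5],[-1,0,0,0,0,0,0.5],[-1,0,0,0,0,0,0.5],[-1,0,0,0,0,0,0.5],[-1,0,0,0,0,0,0.5],[-1,0,0,0,0,0,0.5],[-1,0,0,0,0,0,0.5]]' && python3 d.py 551.5,-380.9,222,16.9
```

```text
t: 3.9
ee_pos: [386.8, 147.7, 223.0]
orientation: [1.865, 2.527, 0.001]
ft_force: [0.4, -0.7, -0.0]
width: 43.6
grasp_force: 0.0
t 3.9 tcp [386.832 147.713 222.984] yaw 17.14 zt [ 0.001  0.    -1.   ] w 43.6 gf 0.0 F [ 0.43  -0.682 -0.039] q [ 0.336  0.105  2.071 -0.     0.964  0.037]
to 551.5,-380.9,222,16.9 | turn z units 0.04 | then shift units [-13.841   0.097   0.025]
```

```bash
python3 -m jog '[[-1,0,0,0,0,0,0.5],[-1,0,0,0,0,0,0.5],[-1,0,0,0,0,0,0.5],[-1,0,0,0,0,0,0.5],[-1,0,0,0,0,0,0.5],[-1,0,0,0,0,0,0.5],[-1,0,0,0,0,0,0.5],[-1,0,0,0,0,0,0.5],[-1,0,0,0,0,0,0.5],[-1,0,0,0,0,0,0.5],[-1,0,0,0,0,0,0.5],[-1,0,0,0,0,0,0.5],[-0.9,0.1,0,0,0,0,0.5],[0,0,0,0,0,0,0.5],[0,0,0,0,0,0,0.5]]' && python3 d.py 551.5,-380.9,65,16.9
```

```text
t: 5.4
ee_pos: [541.8, -342.9, 222.1]
orientation: [-1.867, -2.525, -0.0]
ft_force: [-0.5, 0.0, 0.5]
width: 44.1
grasp_force: 0.0
t 5.4 tcp [ 541.799 -342.888  222.098] yaw 17.05 zt [-0.001  0.001 -1.   ] w 44.1 gf 0.0 F [-0.518  0.032  0.525] q [-0.583  0.448  1.592  0.     1.103 -0.881]
to 551.5,-380.9,65,16.9 | turn z units 0.03 | then shift units [-0.98  -0.044  3.927]
```

```bash
python3 -m jog '[[-0.98,-0.04,0,0,0,0,0.5],[0,0,0,0,0,0,0.5],[0,0,0.8,0,0,0,0.5],[0,0,0.8,0,0,0,0.5],[0,0,0.8,0,0,0,0.5],[0,0,0.5,0,0,0,0.5],[0,0,0.5,0,0,0,0.5],[0,0,0.5,0,0,0,0.5],[0,0,0,0,0,0,0.5],[0,0,0,0,0,0,0.5]]' && python3 d.py 551.5,-380.9,65,16.9
```

```text
t: 6.4
ee_pos: [552.0, -379.5, 67.0]
orientation: [-1.864, -2.527, -0.0]
ft_force: [-0.7, 0.3, 0.3]
width: 43.7
grasp_force: 0.0
t 6.4 tcp [ 552.028 -379.46    67.013] yaw 17.17 zt [-0.001  0.001 -1.   ] w 43.7 gf 0.0 F [-0.731  0.313  0.285] q [-0.62   0.677  1.604  0.     0.862 -0.92 ]
to 551.5,-380.9,65,16.9 | turn z units 0.04 | then shift units [-0.031 -0.023  0.05 ]
```

```bash
python3 -m jog '[[0.01,0.23,0,0,0,-0.67,0.5],[0.01,0.23,0,0,0,-0.67,0.5],[0.01,0.23,0,0,0,-0.67,0.5],[0.01,0.23,0,0,0,-0.67,0.5],[0.01,0.23,0,0,0,-0.67,0.5],[0.01,0.23,0,0,0,-0.67,0.5],[0.01,0.23,0,0,0,-0.67,0.5],[0.01,0.23,0,0,0,-0.67,0.5],[0.01,0.23,0,0,0,-0.67,0.5],[0.01,0.23,0,0,0,-0.67,0.5],[0.01,0.23,0,0,0,-0.67,0.5],[0,0,0,0,0,0,0.5]]' && python3 - <<'E'
import numpy as np,subprocess
a=np.radians(-73.1+90)
print(513.8+130*np.cos(a),-256.5+130*np.sin(a))
subprocess.run(["python3","d.py","%f,%f,66,106.9"%(513.8+130*np.cos(a),-256.5+130*np.sin(a))])
from h import *
o=ctrl.get_obs(); v=o["ee_pos"][:2]-[513.8,-256.5]; print(np.hypot(*v),np.degrees(np.arctan2(v[1],v[0])))
E
```

```text
t: 7.6
ee_pos: [629.1, -316.7, 68.3]
orientation: [0.775, 3.043, -0.0]
ft_force: [0.0, 0.1, -0.5]
width: 43.7
grasp_force: 0.0
t 7.6 tcp [ 629.14  -316.718   68.333] yaw 61.43 zt [ 0.002 -0.001 -1.   ] w 43.7 gf 0.0 F [ 0.026  0.064 -0.488] q [-0.483  0.715  1.519  0.     0.906 -1.556]
to 638.185766,-218.708715,66,106.9 | turn z units -7.58 | then shift units [-0.929  2.279  0.058]
638.1857659274889 -218.70871483222717
130.11301344157778 -27.56863657661978
```

```bash
python3 -m jog '[[0.01,0.23,0,0,0,-0.69,0.5],[0.01,0.23,0,0,0,-0.69,0.5],[0.01,0.23,0,0,0,-0.69,0.5],[0.01,0.23,0,0,0,-0.69,0.5],[0.01,0.23,0,0,0,-0.69,0.5],[0.01,0.23,0,0,0,-0.69,0.5],[0.01,0.23,0,0,0,-0.69,0.5],[0.01,0.23,0,0,0,-0.69,0.5],[0.01,0.23,0,0,0,-0.69,0.5],[0.01,0.23,0,0,0,-0.69,0.5],[0.01,0.23,0,0,0,-0.69,0.5],[0,0,0,0,0,0,0.5],[0,0,0,0,0,0,0.5]]' && python3 d.py 638.2,-218.7,66,106.9 && python3 - <<'E'
from h import *
cv2.imwrite("pics/t1.png",cv2.resize(optics.get_image("top")[110:330,170:450,::-1],(700,550)))
E
```

```text
t: 8.9
ee_pos: [638.2, -219.6, 67.7]
orientation: [-0.457, 3.107, -0.001]
ft_force: [0.1, -0.4, 0.2]
width: 43.7
grasp_force: 0.0
t 8.9 tcp [ 638.189 -219.603   67.718] yaw 106.73 zt [ 0.001 -0.001 -1.   ] w 43.7 gf 0.0 F [ 0.125 -0.411  0.193] q [-0.349  0.681  1.593 -0.     0.866 -2.212]
to 638.2,-218.7,66,106.9 | turn z units -0.03 | then shift units [-0.007  0.022  0.043]
```

View pics/t1.png

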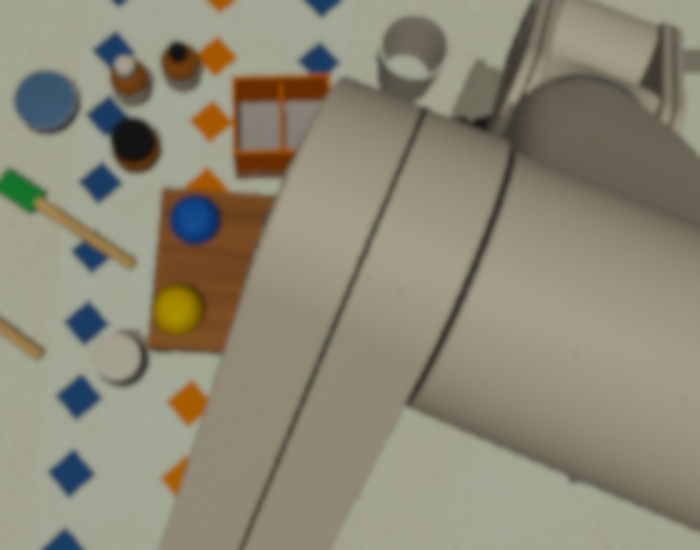

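The arm hides the disc in this view. I'll lift off the post and check the carousel from the side.

```bash
python3 -m jog '[[0,0,-0.8,0,0,0,0.5],[0,0,-0.8,0,0,0,0.5],[0,0,-0.15,0,0,0.99,1],[0,0,-0.15,0,0,0.99,1],[0,0,-0.15,0,0,0.99,1],[0,0,-0.15,0,0,0.99,1],[0,0,-0.15,0,0,0.99,1],[0,0,-0.15,0,0,0.99,1],[0,0,-0.15,0,0,0.99,1],[0,0,-0.15,0,0,0.99,1],[0,0,-0.15,0,0,0.99,1],[0,0,-0.15,0,0,0.99,1],[0,0,-0.15,0,0,0.99,1],[0,0,-0.15,0,0,0.99,1],[0,0,-0.15,0,0,0.99,1],[0,0,-0.15,0,0,0.99,1],[0,0,-0.15,0,0,0.99,1],[0,0,-0.15,0,0,0.99,1],[0,0,-0.15,0,0,0.99,1],[0,0,-0.15,0,0,0.99,1]]' && python3 d.py 448.5,25,222,0 448.5,25,53,0
```

```text
t: 10.95
ee_pos: [637.7, -220.0, 239.3]
orientation: [2.229, 2.213, 0.0]
ft_force: [-0.1, -0.7, -0.6]
width: 87.9
grasp_force: 0.0
t 10.9 tcp [ 637.733 -219.996  239.288] yaw -0.43 zt [ 0.001 -0.    -1.   ] w 87.9 gf 0.0 F [-0.115 -0.71  -0.576] q [-0.35   0.479  1.498 -0.     1.163 -0.342]
to 448.5,25,222,0 | turn z units -0.07 | then shift units [ 6.125 -4.731  0.432]
to 448.5,25,53,0 | turn z units -0.0 | then shift units [0.    0.    4.225]
```

```bash
python3 -m jog '[[0.766,-0.591,0.05,0,0,0,1],[0.766,-0.591,0.05,0,0,0,1],[0.766,-0.591,0.05,0,0,0,1],[0.766,-0.591,0.05,0,0,0,1],[0.766,-0.591,0.05,0,0,0,1],[0.766,-0.591,0.05,0,0,0,1],[0.766,-0.591,0.05,0,0,0,1],[0.766,-0.591,0.05,0,0,0,1],[0,0,0,0,0,-0.07,1],[0,0,0.5,0,0,0,1]]' && python3 d.py 448.5,25,53,0 && python3 - <<'E'
from h import *
s=cv2.resize(optics.get_image("side")[140:350,210:410,::-1],(400,420)); t=cv2.resize(optics.get_image("top")[150:320,240:440,::-1],(400,420))
cv2.imwrite("pics/s1.png",np.hstack([s,t]))
E
```

```text
t: 11.95
ee_pos: [450.8, 26.2, 205.0]
orientation: [2.211, 2.226, 0.007]
ft_force: [0.1, 0.2, 0.1]
width: 87.9
grasp_force: 0.0
t 11.9 tcp [450.844  26.226 204.951] yaw 0.4 zt [ 0.006  0.    -1.   ] w 87.9 gf 0.0 F [0.084 0.2   0.072] q [ 0.032  0.189  2.019 -0.     0.927  0.025]
to 448.5,25,53,0 | turn z units 0.07 | then shift units [-0.031 -0.059  3.799]
```

View pics/s1.png

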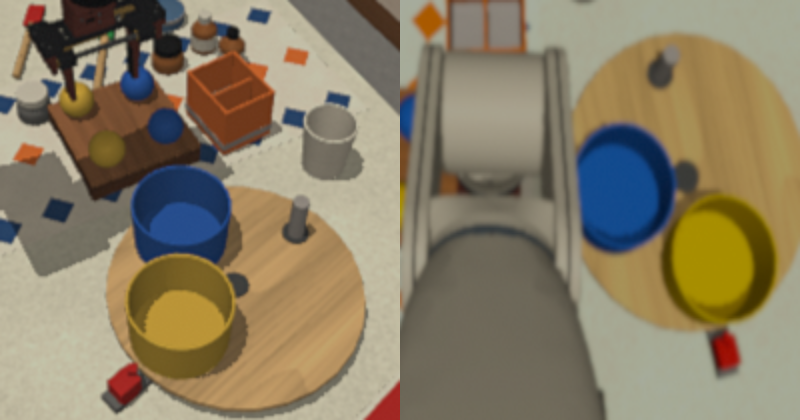

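The yellow pot now stands at the red pointer, with its rim centre near (182,296) in the left crop and the pointer at (126,382). The blue pot is behind it and the gripper hangs over the board. Next I pick the first yellow soap.

```bash
python3 -m jog '[[0,-0.06,0.7,0,0,0,1],[0,0,0.7,0,0,0,1],[0,0,0.7,0,0,0,1],[0,0,0.7,0,0,0,1],[0,0,0.6,0,0,0,1],[0,0,0.4,0,0,0,1],[0,0,0,0,0,0,1],[0,0,0,0,0,0,0.5],[0,0,0,0,0,0,0.5],[0,0,0,0,0,0,0.5],[0,0,0,0,0,0,0.5],[0,0,0,0,0,0,0.5]]' && python3 d.py 448.5,25,53,0
```

```text
t: 13.25
ee_pos: [447.1, 25.9, 51.4]
orientation: [2.213, 2.228, 0.002]
ft_force: [-0.2, -1.3, 6.3]
width: 56.3
grasp_force: 30.0
t 13.2 tcp [447.082  25.917  51.443] yaw 0.38 zt [ 0.002  0.    -1.   ] w 56.3 gf 30.001137151848525 F [-0.176 -1.255  6.334] q [ 0.031  0.473  2.112 -0.     0.555  0.025]
to 448.5,25,53,0 | turn z units 0.06 | then shift units [-0.023  0.035 -0.039]
```

```bash
python3 -m jog '[[0,0,-0.3,0,0,0,0.5],[0,0,-0.6,0,0,0,0.5],[0,0,-0.8,0,0,0,0.5],[0,0,-0.8,0,0,0,0.5],[0,0,-0.8,0,0,0,0.5],[0,0,0,0,0,0,0.5]]' && python3 d.py 410.4,-257,182,0 && python3 - <<'E'
from h import *
cv2.imwrite("pics/s2.png",cv2.resize(optics.get_image("side")[130:240,200:330,::-1],(650,550)))
E
```

```text
t: 13.85
ee_pos: [448.6, 26.0, 186.9]
orientation: [2.21, 2.225, 0.009]
ft_force: [-0.5, -0.2, -0.3]
width: 56.3
grasp_force: 30.0
t 13.8 tcp [448.636  26.042 186.93 ] yaw 0.39 zt [ 0.008  0.    -1.   ] w 56.3 gf 29.999819928780198 F [-0.464 -0.177 -0.331] q [0.031 0.214 2.04  0.    0.88  0.025]
to 410.4,-257,182,0 | turn z units 0.06 | then shift units [-7.076 -0.956  0.123]
```

View pics/s2.png

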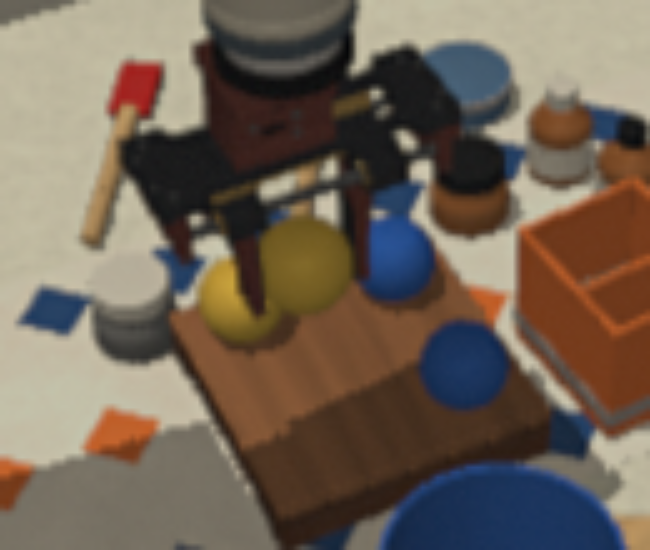

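```bash
python3 -m jog '[[-0.885,-0.12,0,0,0,0,0.5],[-0.885,-0.12,0,0,0,0,0.5],[-0.885,-0.12,0,0,0,0,0.5],[-0.885,-0.12,0,0,0,0,0.5],[-0.885,-0.12,0,0,0,0,0.5],[-0.885,-0.12,0,0,0,0,0.5],[-0.885,-0.12,0,0,0,0,0.5],[-0.885,-0.12,0,0,0,0.06,0.5],[0,0,0,0,0,0,0.5],[0,0,0,0,0,0,0.5]]' && python3 d.py 410.4,-257,90,0 && python3 - <<'E'
from h import *
print(atz("side",(261,183.2),205.5))
a,b=np.array(proj("side",[448.6,26,205.5])),0; print(a)
E
```

```text
t: 14.9
ee_pos: [408.6, -257.3, 181.4]
orientation: [-2.221, -2.218, 0.001]
ft_force: [-0.1, 0.6, -1.4]
width: 56.2
grasp_force: 30.0
t 14.9 tcp [ 408.589 -257.318  181.376] yaw -0.09 zt [-0.002  0.002 -1.   ] w 56.2 gf 29.99979905085638 F [-0.077  0.624 -1.397] q [-0.587  0.276  1.969  0.     0.9   -0.585]
to 410.4,-257,90,0 | turn z units -0.02 | then shift units [0.008 0.045 2.284]
[450.44149489  24.58046175 205.5       ]
[260.20970245 183.09722839]
```

```bash
python3 -m jog '[[0,0.045,0.6,0,0,0,0.5],[0,0,0.6,0,0,0,0.5],[0,0,0.5,0,0,0,0.5],[0,0,0.5,0,0,0,0.5],[0,0,0.4,0,0,0,0.5],[0,0,0.3,0,0,0,0.5],[0,0,0.2,0,0,0,0.5],[0,0,0.15,0,0,0,0.5],[0,0,0.05,0,0,0,0.5],[0,0,0,0,0,0,0.5],[0,0,0,0,0,0,0.5]]' && python3 d.py 410.4,-257,46,0
```

```text
t: 16.0
ee_pos: [411.8, -257.7, 51.1]
orientation: [2.221, 2.221, 0.0]
ft_force: [-0.9, -0.3, -1.3]
width: 56.1
grasp_force: 30.0
t 16.0 tcp [ 411.834 -257.748   51.101] yaw 0.02 zt [ 0.001 -0.    -1.   ] w 56.1 gf 29.999922635033727 F [-0.881 -0.285 -1.292] q [-0.584  0.509  2.03  -0.     0.602 -0.584]
to 410.4,-257,46,0 | turn z units 0.0 | then shift units [ 0.019 -0.036  0.128]
```

```bash
python3 -m jog '[[0,0,0.04,0,0,0,0.5],[0,0,0.03,0,0,0,0.5],[0,0,0,0,0,0,0.5]]' && python3 -m jog '[[0,0,0.03,0,0,0,0.5],[0,0,0,0,0,0,0.5],[0,0,0,0,0,0,0.5]]'
```

```text
t: 16.3
ee_pos: [411.6, -257.6, 47.9]
orientation: [2.221, 2.222, 0.0]
ft_force: [-0.7, 0.4, -1.2]
width: 56.3
grasp_force: 30.0
t: 16.6
ee_pos: [411.6, -257.5, 46.6]
orientation: [-2.221, -2.222, 0.0]
ft_force: [0.2, -0.2, -1.7]
width: 56.5
grasp_force: 30.0
```

```bash
python3 -m jog '[[0,0,0.02,0,0,0,0.5],[0,0,0,0,0,0,0.5],[0,0,0,0,0,0,0.5]]' && python3 -m jog '[[0,0,0,0,0,0,0.66],[0,0,0,0,0,0,0.7],[0,0,0,0,0,0,0.74],[0,0,0,0,0,0,0.74],[0,0,0,0,0,0,0.74]]' &&  python3 -m jog '[[0,0,-0.2,0,0,0,0.74],[0,0,-0.4,0,0,0,0.74],[0,0,-0.8,0,0,0,0.74],[0,0,-0.8,0,0,0,0.8],[0,0,-0.8,0,0,0,1],[0,0,-0.6,0,0,0,1],[0,0,-0.2,0,0,0,1]]' && python3 d.py 449,147,195,0 449,147,53,0
```

```text
t: 16.9
ee_pos: [411.5, -257.5, 45.8]
orientation: [-2.221, -2.222, 0.0]
ft_force: [-0.4, 0.3, -1.0]
width: 56.3
grasp_force: 30.0
t: 17.4
ee_pos: [411.5, -257.5, 45.9]
orientation: [-2.221, -2.222, 0.0]
ft_force: [-0.6, -0.6, 0.6]
width: 64.6
grasp_force: 0.1
t: 18.1
ee_pos: [412.7, -258.3, 200.8]
orientation: [2.218, 2.218, 0.002]
ft_force: [-0.2, -1.2, -0.5]
width: 86.9
grasp_force: 0.0
t 18.1 tcp [ 412.746 -258.292  200.827] yaw 0.02 zt [ 0.004 -0.003 -1.   ] w 86.9 gf 0.0 F [-0.211 -1.212 -0.473] q [-0.584  0.249  1.951  0.     0.938 -0.584]
to 449,147,195,0 | turn z units 0.0 | then shift units [10.132  0.906  0.146]
to 449,147,53,0 | turn z units -0.0 | then shift units [0.   0.   3.55]
```

```bash
python3 -m jog '[[0.921,0.082,0,0,0,0,1],[0.921,0.082,0,0,0,0,1],[0.921,0.082,0,0,0,0,1],[0.921,0.082,0,0,0,0,1],[0.921,0.082,0,0,0,0,1],[0.921,0.082,0,0,0,0,1],[0.921,0.082,0,0,0,0,1],[0.921,0.082,0,0,0,0,1],[0.921,0.082,0,0,0,0,1],[0.921,0.082,0,0,0,0,1],[0.921,0.082,0,0,0,0,1],[0,0,0,0,0,0,1],[0,0,0,0,0,0,1],[0,0,0.5,0,0,0,1]]' && python3 d.py 449,147,53,0 && python3 - <<'E'
from h import *
s=cv2.resize(optics.get_image("side")[220:300,240:330,::-1],(400,400)); t=cv2.resize(optics.get_image("top")[210:300,340:430,::-1],(400,400))
cv2.imwrite("pics/s3.png",np.hstack([s,t]))
E
```

```text
t: 19.5
ee_pos: [448.6, 147.4, 179.0]
orientation: [2.22, 2.22, 0.005]
ft_force: [0.5, -1.0, -0.3]
width: 88.1
grasp_force: 0.0
t 19.5 tcp [448.631 147.439 178.999] yaw 0.02 zt [ 0.003  0.001 -1.   ] w 88.1 gf 0.0 F [ 0.459 -1.015 -0.342] q [ 0.292  0.262  1.997 -0.     0.88   0.292]
to 449,147,53,0 | turn z units 0.0 | then shift units [-0.011  0.009  3.15 ]
```

View pics/s3.png

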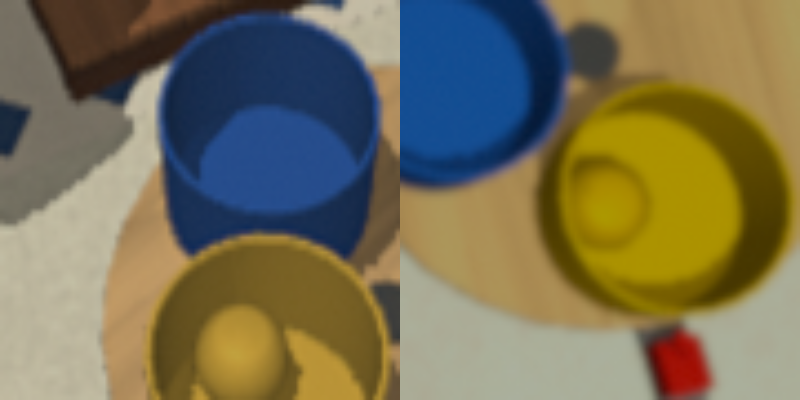

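The first soap rests on the left of the yellow pot's floor, at (608,203) in the right crop. Now the second yellow soap.

```bash
python3 -m jog '[[0,0,0.6,0,0,0,1],[0,0,0.7,0,0,0,1],[0,0,0.7,0,0,0,1],[0,0,0.6,0,0,0,1],[0,0,0.4,0,0,0,1],[0,0,0.15,0,0,0,1],[0,0,0,0,0,0,1],[0,0,0,0,0,0,0.5],[0,0,0,0,0,0,0.5],[0,0,0,0,0,0,0.5],[0,0,0,0,0,0,0.5],[0,0,0,0,0,0,0.5]]' && python3 d.py && python3 -m jog '[[0,0,-0.3,0,0,0,0.5],[0,0,-0.6,0,0,0,0.5],[0,0,-0.8,0,0,0,0.5],[0,0,-0.8,0,0,0,0.5],[0,0,-0.8,0,0,0,0.5],[0,0,0,0,0,0,0.5],[0,0,0,0,0,0,0.5]]' && python3 d.py 410,-319,182,0
```

```text
t: 20.8
ee_pos: [448.1, 147.9, 52.4]
orientation: [2.22, 2.222, 0.002]
ft_force: [-0.5, -0.8, 5.3]
width: 56.4
grasp_force: 30.0
t 20.8 tcp [448.054 147.874  52.447] yaw 0.03 zt [ 0.001  0.    -1.   ] w 56.4 gf 30.001508742570877 F [-0.52  -0.813  5.294] q [ 0.294  0.493  2.06  -0.     0.587  0.293]
t: 21.5
ee_pos: [447.5, 147.7, 184.6]
orientation: [2.22, 2.221, 0.002]
ft_force: [-0.9, -0.1, -1.3]
width: 56.3
grasp_force: 30.0
t 21.5 tcp [447.534 147.746 184.594] yaw 0.02 zt [ 0.002  0.    -1.   ] w 56.3 gf 29.9998439848423 F [-0.919 -0.098 -1.252] q [ 0.294  0.252  1.994 -0.     0.894  0.293]
to 410,-319,182,0 | turn z units 0.0 | then shift units [-11.669  -0.938   0.065]
```

```bash
python3 -m jog '[[-0.97,-0.078,0,0,0,0,0.5],[-0.97,-0.078,0,0,0,0,0.5],[-0.97,-0.078,0,0,0,0,0.5],[-0.97,-0.078,0,0,0,0,0.5],[-0.97,-0.078,0,0,0,0,0.5],[-0.97,-0.078,0,0,0,0,0.5],[-0.97,-0.078,0,0,0,0,0.5],[-0.97,-0.078,0,0,0,0,0.5],[-0.97,-0.078,0,0,0,0,0.5],[-0.97,-0.078,0,0,0,0,0.5],[-0.97,-0.078,0,0,0,0,0.5],[-0.97,-0.078,0,0,0,0,0.5],[0,0,0,0,0,0,0.5],[0,0,0,0,0,0,0.5],[0,0,0,0,0,0,0.5]]' && python3 d.py 411,-318.5,48.5,0
```

```text
t: 23.0
ee_pos: [409.4, -316.4, 182.7]
orientation: [-2.219, -2.22, 0.0]
ft_force: [0.0, 0.1, -0.6]
width: 56.4
grasp_force: 30.0
t 23.0 tcp [ 409.442 -316.446  182.699] yaw 0.04 zt [-0.002  0.002 -1.   ] w 56.4 gf 29.99988690018654 F [ 0.045  0.056 -0.626] q [-0.681  0.322  1.896  0.     0.926 -0.682]
to 411,-318.5,48.5,0 | turn z units 0.01 | then shift units [-0.051  0.039  3.355]
```

```bash
python3 -m jog '[[-0.05,0.01,0.6,0,0,0,0.5],[0,0,0.6,0,0,0,0.5],[0,0,0.5,0,0,0,0.5],[0,0,0.5,0,0,0,0.5],[0,0,0.4,0,0,0,0.5],[0,0,0.3,0,0,0,0.5],[0,0,0.2,0,0,0,0.5],[0,0,0.15,0,0,0,0.5],[0,0,0.1,0,0,0,0.5],[0,0,0,0,0,0,0.5],[0,0,0,0,0,0,0.5]]' && python3 d.py 411,-318.5,46.2,0
```

```text
t: 24.1
ee_pos: [410.8, -320.1, 50.2]
orientation: [2.221, 2.221, 0.0]
ft_force: [-0.0, -0.0, -0.3]
width: 56.2
grasp_force: 30.0
t 24.1 tcp [ 410.842 -320.119   50.238] yaw 0.01 zt [ 0. -0. -1.] w 56.2 gf 29.999804869294167 F [-0.048 -0.039 -0.318] q [-0.685  0.544  1.954 -0.     0.643 -0.685]
to 411,-318.5,46.2,0 | turn z units 0.0 | then shift units [0.04  0.004 0.101]
```

```bash
python3 -m jog '[[0.03,0,0.03,0,0,0,0.5],[0,0,0.03,0,0,0,0.5],[0,0,0,0,0,0,0.5]]' && python3 -m jog '[[0,0,0.03,0,0,0,0.5],[0,0,0,0,0,0,0.5],[0,0,0,0,0,0,0.5]]'
```

```text
t: 24.4
ee_pos: [410.6, -318.7, 47.5]
orientation: [2.221, 2.222, 0.0]
ft_force: [-1.1, 0.6, -1.2]
width: 56.6
grasp_force: 30.0
t: 24.7
ee_pos: [410.8, -319.0, 46.5]
orientation: [2.221, 2.221, -0.0]
ft_force: [-0.3, -0.3, 1.9]
width: 56.5
grasp_force: 30.0
```

```bash
python3 -m jog '[[0,0,0,0,0,0,0.66],[0,0,0,0,0,0,0.7],[0,0,0,0,0,0,0.74],[0,0,0,0,0,0,0.74],[0,0,0,0,0,0,0.74]]' &&  python3 -m jog '[[0,0,-0.2,0,0,0,0.74],[0,0,-0.4,0,0,0,0.74],[0,0,-0.8,0,0,0,0.74],[0,0,-0.8,0,0,0,0.74],[0,0,-0.8,0,0,0,0.6],[0,0,-0.6,0,0,0,0.5],[0,0,-0.2,0,0,0,0.5]]' && python3 d.py 638.2,-218.7,200,-73.1 638.2,-218.7,67,-73.1
```

```text
t: 25.2
ee_pos: [410.5, -318.6, 46.2]
orientation: [-2.221, -2.222, 0.0]
ft_force: [0.5, -0.1, -0.0]
width: 64.8
grasp_force: 0.0
t: 25.9
ee_pos: [411.7, -319.6, 201.3]
orientation: [2.218, 2.218, 0.001]
ft_force: [-0.7, 0.1, -0.6]
width: 45.4
grasp_force: 0.0
t 25.9 tcp [ 411.744 -319.591  201.347] yaw 0.02 zt [ 0.004 -0.003 -1.   ] w 45.4 gf 0.0 F [-0.673  0.11  -0.618] q [-0.683  0.297  1.879  0.     0.96  -0.683]
to 638.2,-218.7,200,-73.1 | turn z units 12.19 | then shift units [ 6.15  -0.768  0.034]
to 638.2,-218.7,67,-73.1 | turn z units -0.0 | then shift units [0.    0.    3.325]
```

```bash
python3 -m jog '[[0,0,0,0,0,0.938,0.5],[0,0,0,0,0,0.938,0.5],[0,0,0,0,0,0.938,0.5],[0,0,0,0,0,0.938,0.5],[0,0,0,0,0,0.938,0.5],[0,0,0,0,0,0.938,0.5],[0,0,0,0,0,0.938,0.5],[0,0,0,0,0,0.938,0.5],[0,0,0,0,0,0.938,0.5],[0,0,0,0,0,0.938,0.5],[0,0,0,0,0,0.938,0.5],[0,0,0,0,0,0.938,0.5],[0,0,0,0,0,0.938,0.5],[0.99,-0.125,0,0,0,0,0.5],[0.99,-0.125,0,0,0,0,0.5],[0.99,-0.125,0,0,0,0,0.5],[0.99,-0.125,0,0,0,0,0.5],[0.99,-0.125,0,0,0,0,0.5],[0.99,-0.125,0,0,0,0,0.5],[0,0,0,0,0,0,0.5]]' && python3 -m jog '[[0,0,0,0,0,0,0.5],[0,0,0,0,0,0,0.5]]' && python3 d.py 638.2,-218.7,67,-73.1 && python3 - <<'E'
from h import *
s=cv2.resize(optics.get_image("side")[190:350,230:410,::-1],(400,360)); t=cv2.resize(optics.get_image("top")[180:300,320:440,::-1],(400,360))
cv2.imwrite("pics/s4.png",np.hstack([s,t]))
E
```

```text
t: 27.9
ee_pos: [632.7, -218.8, 197.2]
orientation: [-3.107, -0.465, -0.002]
ft_force: [0.4, 0.3, -0.3]
width: 43.9
grasp_force: 0.0
t: 28.1
ee_pos: [627.9, -221.3, 197.4]
orientation: [-3.107, -0.46, 0.003]
ft_force: [0.3, -0.3, -0.5]
width: 43.7
grasp_force: 0.0
t 28.1 tcp [ 627.894 -221.29   197.427] yaw -73.17 zt [-0.002  0.001 -1.   ] w 43.7 gf 0.0 F [ 0.298 -0.299 -0.511] q [-0.357  0.51   1.551 -0.     1.083  0.921]
to 638.2,-218.7,67,-73.1 | turn z units -0.01 | then shift units [0.265 0.013 3.261]
```

View pics/s4.png

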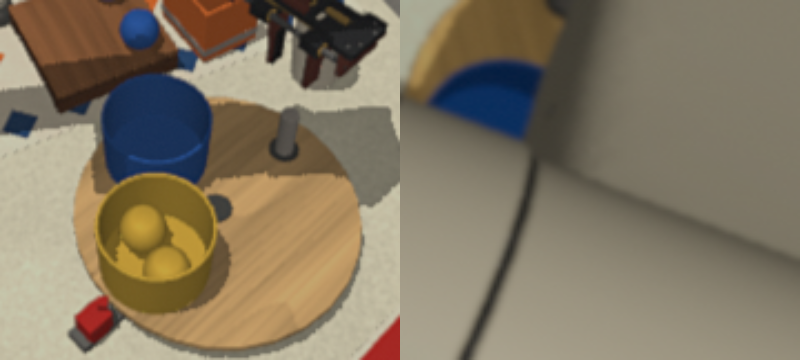

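Both yellow soaps lie in the yellow pot, seen at (143,228) and (167,268) in the left crop, with the blue pot behind and the post at (287,130) free. Next I turn the carousel to the blue pot.

```bash
python3 -m jog '[[0.265,0.01,0,0,0,0,0.5],[0,0,0.5,0,0,0,0.5],[0,0,0.7,0,0,0,0.5],[0,0,0.7,0,0,0,0.5],[0,0,0.5,0,0,0,0.5],[0,0,0.5,0,0,0,0.5],[0,0,0.3,0,0,0,0.5],[0,0,0,0,0,0,0.5],[0,0,0,0,0,0,0.5]]' && python3 d.py 638.2,-218.7,67,-73.1
```

```text
t: 29.1
ee_pos: [640.0, -218.7, 70.8]
orientation: [3.107, 0.46, 0.001]
ft_force: [-0.3, 0.3, -0.3]
width: 44.1
grasp_force: 0.0
t 29.1 tcp [ 640.035 -218.661   70.791] yaw -73.16 zt [ 0.001 -0.    -1.   ] w 44.1 gf 0.0 F [-0.273  0.29  -0.337] q [-0.347  0.679  1.588  0.     0.874  0.93 ]
to 638.2,-218.7,67,-73.1 | turn z units -0.01 | then shift units [-0.044 -0.012  0.095]
```

```bash
python3 -m jog '[[-0.04,0,0.05,0,0,0,0.5],[-0.01,-0.23,0,0,0,-0.68,0.5],[-0.01,-0.23,0,0,0,-0.68,0.5],[-0.01,-0.23,0,0,0,-0.68,0.5],[-0.01,-0.23,0,0,0,-0.68,0.5],[-0.01,-0.23,0,0,0,-0.68,0.5],[-0.01,-0.23,0,0,0,-0.68,0.5],[-0.01,-0.23,0,0,0,-0.68,0.5],[-0.01,-0.23,0,0,0,-0.68,0.5],[-0.01,-0.23,0,0,0,-0.68,0.5],[-0.01,-0.23,0,0,0,-0.68,0.5],[-0.01,-0.23,0,0,0,-0.68,0.5],[0,0,0,0,0,0,0.5]]' && python3 d.py 476,-132.1,67,16.9 && python3 -c "
from h import *
v=ctrl.get_obs()['ee_pos'][:2]-[513.8,-256.5]; print(np.hypot(*v),np.degrees(np.arctan2(v[1],v[0])))"
```

```text
t: 30.4
ee_pos: [574.6, -142.8, 69.2]
orientation: [2.696, 1.612, 0.001]
ft_force: [-0.1, 0.0, -0.7]
width: 44.4
grasp_force: 0.0
t 30.4 tcp [ 574.641 -142.819   69.249] yaw -28.23 zt [ 0.001 -0.    -1.   ] w 44.4 gf 0.0 F [-0.132  0.037 -0.749] q [-0.264  0.585  1.789 -0.     0.766  0.229]
to 476,-132.1,67,16.9 | turn z units -7.52 | then shift units [ 0.973 -2.282  0.056]
128.9381108483681 61.84466978313388
```

```bash
python3 -m jog '[[-0.01,-0.23,0,0,0,-0.68,0.5],[-0.01,-0.23,0,0,0,-0.68,0.5],[-0.01,-0.23,0,0,0,-0.68,0.5],[-0.01,-0.23,0,0,0,-0.68,0.5],[-0.01,-0.23,0,0,0,-0.68,0.5],[-0.01,-0.23,0,0,0,-0.68,0.5],[-0.01,-0.23,0,0,0,-0.68,0.5],[-0.01,-0.23,0,0,0,-0.68,0.5],[-0.01,-0.23,0,0,0,-0.68,0.5],[-0.01,-0.23,0,0,0,-0.68,0.5],[-0.01,-0.23,0,0,0,-0.68,0.5],[0,0,0,0,0,0,0.5],[0,0,0,0,0,0,0.5]]' && python3 d.py 476,-132.1,67,16.9 && python3 -c "
from h import *
v=ctrl.get_obs()['ee_pos'][:2]-[513.8,-256.5]; print(np.hypot(*v),np.degrees(np.arctan2(v[1],v[0])))"
```

```text
t: 31.7
ee_pos: [477.5, -134.0, 68.8]
orientation: [1.881, 2.515, 0.001]
ft_force: [0.5, -0.0, -0.3]
width: 43.9
grasp_force: 0.0
t 31.7 tcp [ 477.509 -133.974   68.824] yaw 16.42 zt [ 0.001 -0.    -1.   ] w 43.9 gf 0.0 F [ 0.527 -0.022 -0.256] q [-0.298  0.485  2.004  0.     0.652 -0.584]
to 476,-132.1,67,16.9 | turn z units -0.08 | then shift units [ 0.056 -0.022  0.046]
127.78752277130825 106.49894201472095
```

```bash
python3 -m jog '[[0,0,-0.7,0,0,0,0.5],[0,0,-0.8,0,0,0,0.5],[0,0,-0.8,0,0,0,0.5],[0,0,-0.5,0,0,0.9,1],[0,0,-0.3,0,0,0.9,1],[0,0,0,0,0,0.93,1],[0,0,0,0,0,0,1],[0,0,0,0,0,0,1]]' && python3 d.py 551,27.7,190,0 551,27.7,53,0 && python3 - <<'E'
from h import *
s=cv2.resize(optics.get_image("side")[140:350,210:410,::-1],(400,420)); t=cv2.resize(optics.get_image("top")[150:320,300:460,::-1],(400,420))
cv2.imwrite("pics/s5.png",np.hstack([s,t]))
E
```

```text
t: 32.5
ee_pos: [476.9, -133.7, 192.3]
orientation: [2.215, 2.228, 0.0]
ft_force: [1.4, 0.2, 0.6]
width: 80.1
grasp_force: 0.0
t 32.5 tcp [ 476.927 -133.652  192.343] yaw 0.32 zt [ 0. -0. -1.] w 80.1 gf 0.0 F [1.409 0.159 0.575] q [-0.297  0.275  1.937  0.     0.929 -0.303]
to 551,27.7,190,0 | turn z units 0.05 | then shift units [4.034 1.852 0.059]
to 551,27.7,53,0 | turn z units -0.0 | then shift units [0.    0.    3.425]
```

View pics/s5.png

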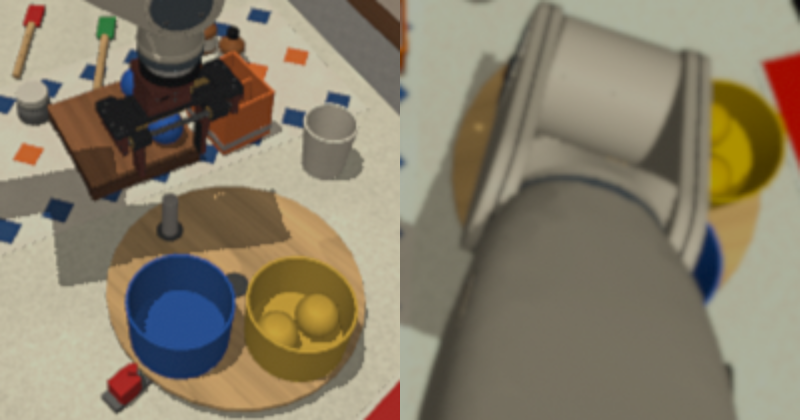

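The blue pot now stands at the pointer, at (180,310) in the left crop, and the yellow pot with both soaps is at (302,315). Now the blue soap on the right.

```bash
python3 -m jog '[[0.807,0.37,0,0,0,0,1],[0.807,0.37,0,0,0,0,1],[0.807,0.37,0,0,0,0,1],[0.807,0.37,0,0,0,0,1],[0.807,0.37,0,0,0,0.05,1],[0,0,0,0,0,0,1],[0,0,0,0,0,0,1],[0,0,0,0,0,0,1]]' && python3 d.py 551,27.7,52.5,0
```

```text
t: 33.4
ee_pos: [549.3, 27.3, 191.8]
orientation: [-2.222, -2.22, 0.002]
ft_force: [0.9, 0.1, 0.8]
width: 87.8
grasp_force: 0.0
t 33.4 tcp [549.252  27.283 191.848] yaw -0.06 zt [-0.001 -0.    -1.   ] w 87.8 gf 0.0 F [0.915 0.095 0.759] q [ 0.028  0.354  1.821 -0.     0.968  0.029]
to 551,27.7,52.5,0 | turn z units -0.01 | then shift units [0.01  0.044 3.484]
```

```bash
python3 -m jog '[[0,0.04,0.6,0,0,0,1],[0,0,0.7,0,0,0,1],[0,0,0.7,0,0,0,1],[0,0,0.7,0,0,0,1],[0,0,0.5,0,0,0,1],[0,0,0.28,0,0,0,1],[0,0,0,0,0,0,1],[0,0,0,0,0,0,0.5],[0,0,0,0,0,0,0.5],[0,0,0,0,0,0,0.5],[0,0,0,0,0,0,0.5],[0,0,0,0,0,0,0.5]]' && python3 d.py && python3 -m jog '[[0,0,-0.3,0,0,0,0.5],[0,0,-0.6,0,0,0,0.5],[0,0,-0.8,0,0,0,0.5],[0,0,-0.8,0,0,0,0.5],[0,0,-0.8,0,0,0,0.5],[0,0,0,0,0,0,0.5],[0,0,0,0,0,0,0.5]]' && python3 d.py 410.5,-257,185,0
```

```text
t: 34.6
ee_pos: [552.1, 28.0, 53.8]
orientation: [2.222, 2.22, 0.001]
ft_force: [-1.1, -0.7, 4.8]
width: 56.8
grasp_force: 30.0
t 34.6 tcp [552.062  28.028  53.816] yaw -0.06 zt [ 0.001 -0.    -1.   ] w 56.8 gf 30.00125415623188 F [-1.075 -0.717  4.78 ] q [ 0.029  0.569  1.883 -0.     0.689  0.03 ]
t: 35.3
ee_pos: [551.7, 28.1, 186.1]
orientation: [2.222, 2.219, 0.002]
ft_force: [-0.5, -0.6, -1.0]
width: 56.9
grasp_force: 30.0
t 35.3 tcp [551.701  28.061 186.058] yaw -0.06 zt [ 0.002  0.    -1.   ] w 56.9 gf 29.999850243330002 F [-0.476 -0.632 -0.985] q [0.029 0.364 1.822 0.    0.954 0.03 ]
to 410.5,-257,185,0 | turn z units -0.01 | then shift units [-7.127 -3.53   0.026]
```

```bash
python3 -m jog '[[-0.89,-0.44,0,0,0,0,0.5],[-0.89,-0.44,0,0,0,0,0.5],[-0.89,-0.44,0,0,0,0,0.5],[-0.89,-0.44,0,0,0,0,0.5],[-0.89,-0.44,0,0,0,0,0.5],[-0.89,-0.44,0,0,0,0,0.5],[-0.89,-0.44,0,0,0,0,0.5],[-0.89,-0.44,0,0,0,0,0.5],[0,0,0,0,0,0,0.5],[0,0,0,0,0,0,0.5],[0,0,0,0,0,0,0.5]]' && python3 d.py 410.5,-257,49.5,0
```

```text
t: 36.4
ee_pos: [410.1, -255.7, 184.3]
orientation: [-2.221, -2.219, 0.0]
ft_force: [0.3, -0.4, -1.2]
width: 57.1
grasp_force: 30.0
t 36.4 tcp [ 410.091 -255.713  184.25 ] yaw -0.05 zt [-0.002  0.001 -1.   ] w 57.1 gf 29.99983750283718 F [ 0.272 -0.375 -1.185] q [-0.582  0.271  1.967  0.     0.905 -0.582]
to 410.5,-257,49.5,0 | turn z units -0.01 | then shift units [-0.032  0.01   3.369]
```

```bash
python3 -m jog '[[-0.03,0,0.6,0,0,0,0.5],[0,0,0.6,0,0,0,0.5],[0,0,0.5,0,0,0,0.5],[0,0,0.5,0,0,0,0.5],[0,0,0.4,0,0,0,0.5],[0,0,0.3,0,0,0,0.5],[0,0,0.2,0,0,0,0.5],[0,0,0.15,0,0,0,0.5],[0,0,0.06,0,0,0,0.5],[0,0,0,0,0,0,0.5],[0,0,0,0,0,0,0.5]]' && python3 -m jog '[[0,0,0.04,0,0,0,0.5],[0,0,0,0,0,0,0.5],[0,0,0,0,0,0,0.5]]'
```

```text
t: 37.5
ee_pos: [410.7, -258.1, 53.1]
orientation: [2.222, 2.22, 0.0]
ft_force: [-0.5, -0.7, -1.3]
width: 56.6
grasp_force: 30.0
t: 37.8
ee_pos: [410.5, -258.0, 51.3]
orientation: [2.223, 2.22, 0.0]
ft_force: [0.2, 0.3, -1.0]
width: 56.9
grasp_force: 30.0
```

```bash
python3 -m jog '[[0,0,0.03,0,0,0,0.5],[0,0,0,0,0,0,0.5],[0,0,0,0,0,0,0.5]]'
```

```text
t: 38.1
ee_pos: [410.4, -257.8, 49.8]
orientation: [-2.223, -2.22, 0.0]
ft_force: [0.8, 0.2, -1.6]
width: 56.3
grasp_force: 30.0
```

```bash
python3 -m jog '[[0,0,0.03,0,0,0,0.5],[0,0,0,0,0,0,0.5],[0,0,0,0,0,0,0.5]]' && python3 -m jog '[[0,0,0.02,0,0,0,0.5],[0,0,0,0,0,0,0.5],[0,0,0,0,0,0,0.5]]'
```

```text
t: 38.4
ee_pos: [410.4, -257.8, 48.6]
orientation: [-2.223, -2.22, 0.0]
ft_force: [-0.5, -1.1, -0.3]
width: 56.5
grasp_force: 30.0
t: 38.7
ee_pos: [410.4, -257.8, 47.8]
orientation: [-2.223, -2.22, 0.0]
ft_force: [-0.6, 0.3, -0.2]
width: 56.1
grasp_force: 30.0
```

```bash
python3 -m jog '[[0,0,0.015,0,0,0,0.5],[0,0,0,0,0,0,0.5],[0,0,0,0,0,0,0.5]]' && python3 -m jog '[[0,0,0,0,0,0,0.66],[0,0,0,0,0,0,0.7],[0,0,0,0,0,0,0.74],[0,0,0,0,0,0,0.74],[0,0,0,0,0,0,0.74]]' &&  python3 -m jog '[[0,0,-0.2,0,0,0,0.74],[0,0,-0.4,0,0,0,0.74],[0,0,-0.8,0,0,0,0.74],[0,0,-0.8,0,0,0,0.8],[0,0,-0.8,0,0,0,1],[0,0,-0.6,0,0,0,1],[0,0,-0.2,0,0,0,1]]' && python3 d.py 552.5,135.5,190,0
```

```text
t: 39.0
ee_pos: [410.4, -258.0, 47.8]
orientation: [2.222, 2.22, -0.0]
ft_force: [-2.1, 1.2, 7.4]
width: 56.8
grasp_force: 30.0
t: 39.5
ee_pos: [410.7, -258.0, 47.3]
orientation: [2.222, 2.22, 0.0]
ft_force: [1.9, -0.1, 0.1]
width: 64.7
grasp_force: 0.5
t: 40.2
ee_pos: [411.3, -258.5, 202.1]
orientation: [2.22, 2.217, 0.001]
ft_force: [0.5, 1.1, 0.3]
width: 87.3
grasp_force: 0.0
t 40.2 tcp [ 411.334 -258.457  202.105] yaw -0.06 zt [ 0.004 -0.002 -1.   ] w 87.3 gf 0.0 F [0.468 1.146 0.312] q [-0.585  0.245  1.951 -0.     0.941 -0.584]
to 552.5,135.5,190,0 | turn z units -0.01 | then shift units [9.849 3.529 0.303]
```

```bash
python3 -m jog '[[0.895,0.32,0,0,0,0,1],[0.895,0.32,0,0,0,0,1],[0.895,0.32,0,0,0,0,1],[0.895,0.32,0,0,0,0,1],[0.895,0.32,0,0,0,0,1],[0.895,0.32,0,0,0,0,1],[0.895,0.32,0,0,0,0,1],[0.895,0.32,0,0,0,0,1],[0.895,0.32,0,0,0,0,1],[0.895,0.32,0,0,0,0,1],[0.895,0.32,0,0,0,0,1],[0,0,0.3,0,0,0,1],[0,0,0,0,0,0,1],[0,0,0,0,0,0,1]]' && python3 d.py 552.5,135.5,53,0
```

```text
t: 41.6
ee_pos: [550.4, 134.8, 186.2]
orientation: [-2.222, -2.219, 0.004]
ft_force: [0.1, 0.1, 0.6]
width: 87.8
grasp_force: 0.0
t 41.6 tcp [550.388 134.836 186.203] yaw -0.09 zt [-0.003 -0.001 -1.   ] w 87.8 gf 0.0 F [0.087 0.138 0.636] q [ 0.219  0.385  1.787 -0.     0.972  0.221]
to 552.5,135.5,53,0 | turn z units -0.01 | then shift units [0.017 0.053 3.33 ]
```

```bash
python3 -m jog '[[0.02,0.02,0.6,0,0,0,1],[0,0,0.7,0,0,0,1],[0,0,0.7,0,0,0,1],[0,0,0.6,0,0,0,1],[0,0,0.5,0,0,0,1],[0,0,0.23,0,0,0,1],[0,0,0,0,0,0,1],[0,0,0,0,0,0,0.5],[0,0,0,0,0,0,0.5],[0,0,0,0,0,0,0.5],[0,0,0,0,0,0,0.5],[0,0,0,0,0,0,0.5]]' && python3 d.py && python3 -m jog '[[0,0,-0.3,0,0,0,0.5],[0,0,-0.6,0,0,0,0.5],[0,0,-0.8,0,0,0,0.5],[0,0,-0.8,0,0,0,0.5],[0,0,-0.8,0,0,0,0.5],[0,0,0,0,0,0,0.5],[0,0,0,0,0,0,0.5]]' && python3 d.py 410.5,-319,185,0
```

```text
t: 42.8
ee_pos: [553.0, 136.8, 54.8]
orientation: [2.222, 2.22, 0.002]
ft_force: [-0.3, -0.1, 5.1]
width: 56.5
grasp_force: 30.0
t 42.8 tcp [553.031 136.753  54.803] yaw -0.06 zt [ 0.001  0.    -1.   ] w 56.5 gf 30.001218784600496 F [-0.312 -0.128  5.05 ] q [ 0.222  0.585  1.844 -0.     0.711  0.223]
t: 43.5
ee_pos: [552.6, 136.7, 187.1]
orientation: [2.222, 2.22, 0.002]
ft_force: [-0.6, 0.0, -1.2]
width: 56.5
grasp_force: 30.0
t 43.5 tcp [552.596 136.686 187.07 ] yaw -0.06 zt [ 0.002  0.    -1.   ] w 56.5 gf 29.99990528449416 F [-0.566  0.013 -1.184] q [ 0.222  0.386  1.784 -0.     0.97   0.223]
to 410.5,-319,185,0 | turn z units -0.01 | then shift units [-11.392  -3.552   0.052]
```

```bash
python3 -m jog '[[-0.876,-0.273,0,0,0,0,0.5],[-0.876,-0.273,0,0,0,0,0.5],[-0.876,-0.273,0,0,0,0,0.5],[-0.876,-0.273,0,0,0,0,0.5],[-0.876,-0.273,0,0,0,0,0.5],[-0.876,-0.273,0,0,0,0,0.5],[-0.876,-0.273,0,0,0,0,0.5],[-0.876,-0.273,0,0,0,0,0.5],[-0.876,-0.273,0,0,0,0,0.5],[-0.876,-0.273,0,0,0,0,0.5],[-0.876,-0.273,0,0,0,0,0.5],[-0.876,-0.273,0,0,0,0,0.5],[-0.876,-0.273,0,0,0,0,0.5],[0,0,0,0,0,0,0.5],[0,0,0,0,0,0,0.5],[0,0,0,0,0,0,0.5]]' && python3 d.py 410.5,-319,51,0
```

```text
t: 45.1
ee_pos: [409.5, -317.6, 185.1]
orientation: [-2.221, -2.219, 0.0]
ft_force: [1.1, 0.9, -1.0]
width: 56.4
grasp_force: 30.0
t 45.1 tcp [ 409.518 -317.554  185.14 ] yaw -0.05 zt [-0.002  0.002 -1.   ] w 56.4 gf 29.999945629388094 F [ 1.072  0.935 -0.982] q [-0.683  0.319  1.893  0.     0.932 -0.682]
to 410.5,-319,51,0 | turn z units -0.01 | then shift units [-0.036  0.025  3.354]
```

```bash
python3 -m jog '[[-0.02,0.01,0.6,0,0,0,0.5],[0,0,0.6,0,0,0,0.5],[0,0,0.5,0,0,0,0.5],[0,0,0.5,0,0,0,0.5],[0,0,0.4,0,0,0,0.5],[0,0,0.3,0,0,0,0.5],[0,0,0.2,0,0,0,0.5],[0,0,0.15,0,0,0,0.5],[0,0,0.06,0,0,0,0.5],[0,0,0,0,0,0,0.5],[0,0,0,0,0,0,0.5]]' && python3 -m jog '[[0,0,0.04,0,0,0,0.5],[0,0,0,0,0,0,0.5],[0,0,0,0,0,0,0.5]]'&& python3 -m jog '[[0,0,0.03,0,0,0,0.5],[0,0,0,0,0,0,0.5],[0,0,0,0,0,0,0.5]]'
```

```text
t: 46.2
ee_pos: [410.7, -319.8, 54.1]
orientation: [2.222, 2.219, 0.0]
ft_force: [0.6, -1.4, -1.4]
width: 56.3
grasp_force: 30.0
t: 46.5
ee_pos: [410.4, -319.7, 52.2]
orientation: [2.223, 2.22, 0.0]
ft_force: [-0.1, 0.6, -0.7]
width: 56.3
grasp_force: 30.0
t: 46.8
ee_pos: [410.4, -319.6, 50.9]
orientation: [-2.223, -2.22, 0.0]
ft_force: [0.4, 0.5, -1.3]
width: 56.6
grasp_force: 30.0
```

```bash
python3 -m jog '[[0,0,0.03,0,0,0,0.5],[0,0,0,0,0,0,0.5],[0,0,0,0,0,0,0.5]]' && python3 -m jog '[[0,0,0.02,0,0,0,0.5],[0,0,0,0,0,0,0.5],[0,0,0,0,0,0,0.5]]'
```

```text
t: 47.1
ee_pos: [410.3, -319.5, 49.6]
orientation: [-2.223, -2.22, 0.0]
ft_force: [-0.3, 0.1, -0.8]
width: 56.4
grasp_force: 30.0
t: 47.4
ee_pos: [410.4, -319.6, 48.9]
orientation: [-2.223, -2.22, -0.0]
ft_force: [-0.6, 0.6, -1.5]
width: 56.4
grasp_force: 30.0
```

```bash
python3 -m jog '[[0,0,0.01,0,0,0,0.5],[0,0,0,0,0,0,0.5],[0,0,0,0,0,0,0.5]]' && python3 -m jog '[[0,0,0,0,0,0,0.66],[0,0,0,0,0,0,0.7],[0,0,0,0,0,0,0.74],[0,0,0,0,0,0,0.74],[0,0,0,0,0,0,0.74]]' &&  python3 -m jog '[[0,0,-0.2,0,0,0,0.74],[0,0,-0.4,0,0,0,0.74],[0,0,-0.8,0,0,0,0.74],[0,0,-0.8,0,0,0,0.8],[0,0,-0.8,0,0,0,1],[0,0,-0.6,0,0,0,1],[0,0,-0.2,0,0,0,1]]' && python3 d.py && cat > fit.py <<'E'
import json
from h import *
D=[json.loads(l) for l in open("log.txt")]
Q=np.array([d[0] for d in D]);P=np.array([d[1] for d in D])
def fk(p,q):
    a,h,L2,L3,e,L6=p; s2=q[1];s3=q[1]+q[2];s5=s3+q[4]
    r=a+L2*np.sin(s2)+L3*np.sin(s3)+e*np.cos(s3)+L6*np.sin(s5)
    z=h+L2*np.cos(s2)+L3*np.cos(s3)-e*np.sin(s3)+L6*np.cos(s5); return r,z
def f(p): return np.concatenate([np.array(fk(p,q))-[np.hypot(*x[:2]),x[2]] for q,x in zip(Q,P)])
r=least_squares(f,[0,300,450,400,0,250]); print(r.x.round(1),np.abs(r.fun).max(), len(Q)); np.save("kin.npy",r.x)
E
python3 fit.py
```

```text
t: 47.7
ee_pos: [410.6, -319.8, 48.8]
orientation: [2.222, 2.22, -0.0]
ft_force: [-1.5, 0.2, 5.0]
width: 56.6
grasp_force: 30.0
t: 48.2
ee_pos: [410.3, -319.5, 48.4]
orientation: [-2.223, -2.22, 0.0]
ft_force: [-0.1, 0.7, 0.5]
width: 65.1
grasp_force: 0.0
t: 48.9
ee_pos: [411.5, -320.4, 203.5]
orientation: [2.219, 2.217, 0.001]
ft_force: [0.8, -0.3, -0.4]
width: 87.2
grasp_force: 0.0
t 48.9 tcp [ 411.475 -320.416  203.538] yaw -0.06 zt [ 0.004 -0.003 -1.   ] w 87.2 gf 0.0 F [ 0.837 -0.271 -0.408] q [-0.684  0.295  1.877  0.     0.965 -0.683]
[2.000e-01 3.128e+02 5.630e+02 4.849e+02 7.740e+01 3.101e+02] 0.016546747508172643 34
```

The force readings show the last soap touched the floor before release. Next I check the pots and re-measure the spatulas.

```bash
cat > sp.py <<'E'
from h import *
np.set_printoptions(precision=1,suppress=True)
def blade(col,n="top"):
    hsv=cv2.cvtColor(optics.get_image(n),cv2.COLOR_RGB2HSV)
    lo,hi={"red":((0,150,80),(6,255,255)),"green":((50,100,40),(88,255,255))}[col]
    k,l,s,c=cv2.connectedComponentsWithStats(cv2.inRange(hsv,lo,hi))
    return [(s[i,4],c[i]) for i in range(1,k) if 60<s[i,4]<250]
if __name__=="__main__":
    for col in("red","green"):
        print(col,[(a,c,atz("top",c,10)) for a,c in blade(col)])
        for r in optics.masks_of("spatula_"+col,"top")[:2]:
            v,u=np.nonzero(r["pixels"]); W=np.array([atz("top",(a,b),8)[:2] for a,b in zip(u,v)]); m=W.mean(0)
            w,E=np.linalg.eigh(np.cov((W-m).T)); t=(W-m)@E[:,1]; print(round(r["conf"],2),m,"ends",m+E[:,1]*t.min(),m+E[:,1]*t.max(),"len",np.ptp(t),"ang",np.degrees(np.arctan2(E[1,1],E[0,1])))
E
python3 sp.py; python3 - <<'E'
from h import *
s=cv2.resize(optics.get_image("side")[200:350,230:400,::-1],(400,400)); t=cv2.resize(optics.get_image("top")[150:310,130:290,::-1],(400,400))
cv2.imwrite("pics/s6.png",np.hstack([s,t]))
E
```

```text
red [(np.int32(167), array([141.2, 218.7]), array([485.7, 451.8,  10. ])), (np.int32(149), array([402.3, 291.6]), array([ 317.3, -321. ,   10. ]))]
0.97 [454.8 404.6] ends [393.  306.3] [500.1 476.6] len 201.18331527246755 ang 57.82719106480192
0.69 [256.4 465. ] ends [336.5 500. ] [150.5 418.6] len 202.9659734889667 ang -156.3505760474506
green [(np.int32(151), array([177.1, 185.6]), array([593.9, 356.5,  10. ]))]
0.79 [565.4 308.4] ends [507.4 206.9] [606.9 380.9] len 200.44110094801613 ang 60.239206676554346
0.34 [ 415.9 -276.8] ends [ 445.4 -269.9] [ 387.8 -283.4] len 59.22222453789798 ang -166.81452714132217
```

View pics/s6.png

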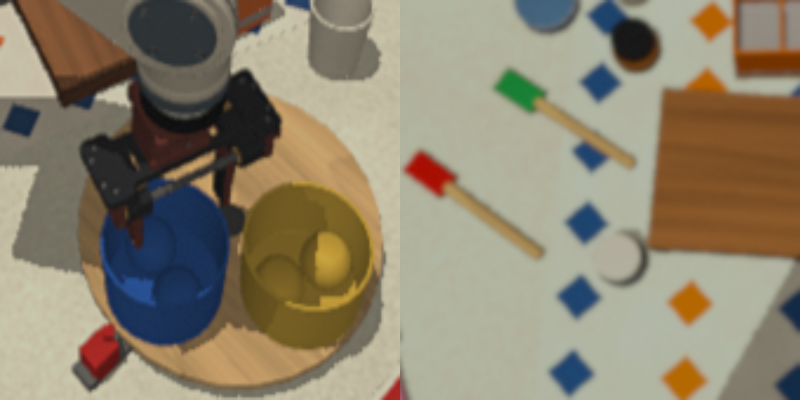

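All four soaps lie in their pots, two in each, and both spatulas are where they were. Now I fetch the red spatula.

```bash
python3 d.py 462,414,200,-32.2
```

```text
t 49.2 tcp [ 409.658 -318.976  199.033] yaw -0.07 zt [-0.002  0.002 -1.   ] w 87.4 gf 0.0 F [-0.435 -0.143 -0.609] q [-0.685  0.301  1.88   0.     0.963 -0.683]
to 462,414,200,-32.2 | turn z units 5.36 | then shift units [16.203 -8.657 -0.024]
```

```bash
python3 -m jog '[[0,0,0,0,0,0.893,0.7],[0,0,0,0,0,0.893,0.7],[0,0,0,0,0,0.893,0.7],[0,0,0,0,0,0.893,0.7],[0,0,0,0,0,0.893,0.7],[0,0,0,0,0,0.893,0.7],[0.853,-0.456,0,0,0,0,0.7],[0.853,-0.456,0,0,0,0,0.7],[0.853,-0.456,0,0,0,0,0.7],[0.853,-0.456,0,0,0,0,0.7],[0.853,-0.456,0,0,0,0,0.7],[0.853,-0.456,0,0,0,0,0.7],[0.853,-0.456,0,0,0,0,0.7],[0.853,-0.456,0,0,0,0,0.7],[0.853,-0.456,0,0,0,0,0.7],[0.853,-0.456,0,0,0,0,0.7],[0.853,-0.456,0,0,0,0,0.7],[0.853,-0.456,0,0,0,0,0.7],[0.853,-0.456,0,0,0,0,0.7],[0.853,-0.456,0,0,0,0,0.7]]' && python3 -m jog '[[0.853,-0.456,0,0,0,0,0.7],[0.853,-0.456,0,0,0,0,0.7],[0.853,-0.456,0,0,0,0,0.7],[0.853,-0.456,0,0,0,0,0.7],[0.853,-0.456,0,0,0,0,0.7],[0,0,0,0,0,0,0.7],[0,0,0,0,0,0,0.7],[0,0,0,0,0,0,0.7]]' && python3 d.py 462,414,200,-32.2 462,414,3,-32.2 && python3 sp.py
```

```text
t: 51.2
ee_pos: [448.2, 222.1, 199.2]
orientation: [-2.75, -1.518, 0.004]
ft_force: [-0.1, 0.6, -0.4]
width: 61.6
grasp_force: 0.0
t: 52.0
ee_pos: [462.2, 412.4, 199.3]
orientation: [2.75, 1.517, -0.004]
ft_force: [0.2, -0.6, 0.0]
width: 61.7
grasp_force: 0.0
t 52.0 tcp [462.164 412.352 199.312] yaw -32.23 zt [-0.002 -0.002 -1.   ] w 61.7 gf 0.0 F [ 0.185 -0.559  0.033] q [ 0.709  0.443  1.659 -0.     1.043  1.272]
to 462,414,200,-32.2 | turn z units -0.01 | then shift units [ 0.033 -0.025 -0.017]
to 462,414,3,-32.2 | turn z units -0.0 | then shift units [0.    0.    4.925]
red [(np.int32(67), array([ 21.4, 165. ]), array([632.3, 843.1,  10. ])), (np.int32(136), array([134.3, 207.8]), array([517.6, 476.7,  10. ])), (np.int32(147), array([402.3, 291.6]), array([ 317.2, -321.1,   10. ]))]
0.93 [480.6 425.8] ends [423.5 339.9] [524. 491.] len 181.53026826126882 ang 56.37063177223533
green [(np.int32(156), array([177. , 185.5]), array([594.2, 357. ,  10. ]))]
0.95 [564.2 305.4] ends [506.5 207.5] [606.6 377.5] len 197.27410958745963 ang 59.495594400471795
```

The red spatula has shifted, so it must have been knocked. I'll look before grasping.

```bash
python3 - <<'E'
from h import *
t=cv2.resize(optics.get_image("top")[160:280,100:240,::-1],(466,400)); s=cv2.resize(optics.get_image("side")[120:220,190:290,::-1],(330,400))
cv2.imwrite("pics/s7.png",np.hstack([s,t]))
E
```

View pics/s7.png

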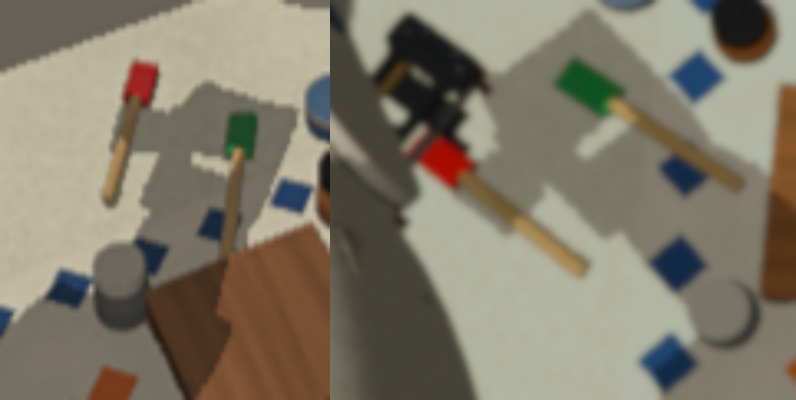

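The red spatula now lies with its handle end at (584,268) and the blade joint at (467,180) in the right crop. The gripper partly covers the blade.

```bash
python3 - <<'E'
from h import *
np.set_printoptions(precision=1,suppress=True)
F=atz("top",(176.3,240.4),8);J=atz("top",(141.2,214),8)
print(F,J,np.linalg.norm(F-J),np.degrees(np.arctan2(*(J-F)[1::-1])))
print("side blade",atz("side",(232.7,140.75),8),"foot",atz("side",(223.6,170),8))
E
python3 d.py 494,445,150,-33
```

```text
[427.2 340.3   8. ] [500.4 454.4   8. ] 135.5671505662919 57.3196638345841
side blade [522.7 483.3   8. ] foot [430.6 340.3   8. ]
t 52.3 tcp [462.988 413.012 200.707] yaw -32.27 zt [ 0.  0. -1.] w 61.8 gf 0.0 F [-0.19   0.553 -0.45 ] q [ 0.709  0.441  1.658 -0.     1.043  1.272]
to 494,445,150,-33 | turn z units 0.12 | then shift units [1.093 0.215 1.268]
```

```bash
python3 -m jog '[[0.6,0.12,0.2,0,0,0.1,0.7],[0.5,0.1,0.6,0,0,0,0.7],[0,0,0.8,0,0,0,0.7],[0,0,0.8,0,0,0,0.7],[0,0,0.8,0,0,0,0.7],[0,0,0.5,0,0,0,0.7],[0,0,0.4,0,0,0,0.7],[0,0,0.3,0,0,0,0.7],[0,0,0,0,0,0,0.7],[0,0,0,0,0,0,0.7]]' && python3 d.py 495,445.5,3,-32.8
```

```text
t: 53.3
ee_pos: [494.2, 446.4, 25.1]
orientation: [-2.758, -1.503, -0.001]
ft_force: [-0.1, -0.4, 0.5]
width: 61.4
grasp_force: 0.0
t 53.3 tcp [494.241 446.384  25.109] yaw -32.82 zt [ 0.001  0.001 -1.   ] w 61.4 gf 0.0 F [-0.072 -0.363  0.461] q [0.717 0.732 1.621 0.    0.788 1.289]
to 495,445.5,3,-32.8 | turn z units -0.0 | then shift units [-0.008  0.028  0.553]
```

```bash
python3 -m jog '[[0,0.02,0.3,0,0,0,0.7],[0,0,0.18,0,0,0,0.7],[0,0,0.05,0,0,0,0.7],[0,0,0,0,0,0,0.7],[0,0,0,0,0,0,0],[0,0,0,0,0,0,0],[0,0,0,0,0,0,0],[0,0,0,0,0,0,0],[0,0,0,0,0,0,0]]' && python3 d.py 495,445.5,3,-32.8
```

```text
t: 54.2
ee_pos: [494.5, 445.7, 3.4]
orientation: [-2.758, -1.503, -0.0]
ft_force: [-0.1, 0.5, 0.8]
width: 25.0
grasp_force: 0.0
t 54.2 tcp [494.538 445.665   3.407] yaw -32.82 zt [ 0.  0. -1.] w 25.0 gf 0.0 F [-0.108  0.517  0.795] q [ 0.716  0.764  1.622 -0.     0.755  1.288]
to 495,445.5,3,-32.8 | turn z units -0.0 | then shift units [0.003 0.012 0.01 ]
```

```bash
python3 -m jog '[[0,0,0,0,0,0,0],[0,0,0,0,0,0,0],[0,0,0,0,0,0,0],[0,0,-0.2,0,0,0,0],[0,0,-0.5,0,0,0,0],[0,0,-0.9,0,0,0,0],[0,0,-0.9,0,0,0,0],[0,0,-0.9,0,0,0,0],[0,0,-0.9,0,0,0,0],[0,0,-0.9,0,0,0,0],[0,0,-0.6,0,0,-1,0],[0,0,-0.6,0,0,-1,0],[0,0,-0.6,0,0,-1,0],[0,0,0,0,0,-1,0],[0,0,0,0,0,-1,0],[0,0,0,0,0,-1,0],[0,0,0,0,0,-1,0]]' && python3 d.py
```

```text
t: 55.9
ee_pos: [494.2, 445.4, 283.8]
orientation: [-2.031, -2.397, -0.0]
ft_force: [0.9, 0.2, -1.1]
width: 15.0
grasp_force: 30.0
t 55.9 tcp [494.232 445.438 283.822] yaw 9.44 zt [ 0.  0. -1.] w 15.0 gf 29.987814724445343 F [ 0.859  0.189 -1.079] q [0.716 0.425 1.479 0.    1.237 0.551]
```

```bash
python3 -m jog '[[0,0,0,0,0.8,0,0],[0,0,0,0,0.8,0,0],[0,0,0,0,0.8,0,0],[0,0,0,0,0.8,0,0],[0,0,0,0,0,0,0],[0,0,0,0,0,0,0]]' && python3 d.py && cat > kin.py <<'E'
import json
from h import *
D=[json.loads(l) for l in open("log.txt")]
def fk(p,q):
    a,h,L2,L3,e,L6,c=p
    rot=R.from_euler("ZYZYZ",[q[0],q[1]+q[2],q[3],q[4],q[5]+c]); Rm=rot.as_matrix()
    s2,s3=q[1],q[1]+q[2]; r=a+L2*np.sin(s2)+L3*np.sin(s3)+e*np.cos(s3); z=h+L2*np.cos(s2)+L3*np.cos(s3)-e*np.sin(s3)
    return np.array([r*np.cos(q[0]),r*np.sin(q[0]),z])+L6*Rm[:,2],rot
def f(p): 
    out=[]
    for q,x,o in D:
        P,rr=fk(p,q); out+=list(P-x)+list((R.from_rotvec(o).inv()*rr).as_rotvec()*300)
    return np.array(out)
r=least_squares(f,[.2,312,563,485,77,310,np.pi/2]); p=r.x
if __name__=="__main__": print(p.round(2),np.abs(r.fun).max())
E
python3 kin.py
```

```text
t: 56.5
ee_pos: [494.6, 445.1, 283.6]
orientation: [-1.862, -2.186, -0.313]
ft_force: [-0.0, 0.2, -0.8]
width: 15.3
grasp_force: 30.0
t 56.5 tcp [494.64  445.077 283.595] yaw 9.13 zt [-0.052  0.323 -0.945] w 15.3 gf 29.987734258174896 F [-0.044  0.202 -0.833] q [0.575 0.365 1.61  0.351 1.055 0.258]Traceback (most recent call last):
  File "kin.py", line 14, in <module>
    r=least_squares(f,[.2,312,563,485,77,310,np.pi/2]); p=r.x
    return func(*args, **kwargs)
    vector_fun = VectorFunction(
        fun_wrapped,
    ...<6 lines>...
        workers=workers
    )
    self._update_fun()
    ~~~~~~~~~~~~~~~~^^
    self.f = self.fun_wrapped(xp_copy(self.x))
             ~~~~~~~~~~~~~~~~^^^^^^^^^^^^^^^^^
    return np.atleast_1d(self.fun(x))
                         ~~~~~~~~^^^
    return self.f(x, *self.args, **self.kwargs)
           ~~~~~~^^^^^^^^^^^^^^^^^^^^^^^^^^^^^^
  File "kin.py", line 12, in f
    P,rr=fk(p,q); out+=list(P-x)+list((R.from_rotvec(o).inv()*rr).as_rotvec()*300)
         ~~^^^^^
  File "kin.py", line 6, in fk
    rot=R.from_euler("ZYZYZ",[q[0],q[1]+q[2],q[3],q[4],q[5]+c]); Rm=rot.as_matrix()
  File "scipy/spatial/transform/_rotation.pyx", line 1413, in scipy.spatial.transform._rotation.Rotation.from_euler
ValueError: Expected axis specification to be a non-empty string of upto 3 characters, got ZYZYZ
```

```bash
python3 - <<'E'
s=open("kin.py").read()
s=s.replace('rot=R.from_euler("ZYZYZ",[q[0],q[1]+q[2],q[3],q[4],q[5]+c])','rot=R.from_euler("ZYZ",[q[0],q[1]+q[2],q[3]])*R.from_euler("YZ",[q[4],q[5]+c])')
s=s.replace('r=least_squares(f,[.2,312,563,485,77,310,np.pi/2]); p=r.x','r=min((least_squares(f,[.2,312,563,485,77,310,c]) for c in(np.pi/2,-np.pi/2)),key=lambda r:r.cost); p=r.x')
s+='''
H=np.array([674.2,40.0]);HA=np.radians(4)
def tool(az,tilt):
    a,t=np.radians(az),np.radians(tilt); d=np.array([np.cos(a),np.sin(a),0]); u=np.array([0,0,1])
    x=d*np.cos(t)+u*np.sin(t); z=d*np.sin(t)-u*np.cos(t); return np.array([x,np.cross(z,x),z]).T
def tcp_for_foot(F,az,tilt,s=125,b=4.6):
    T=tool(az,tilt); return np.array(F)+s*T[:,0]+b*T[:,2],T
def hpt(x,y,z): return np.array([H[0]+x*np.cos(HA)-y*np.sin(HA),H[1]+x*np.sin(HA)+y*np.cos(HA),z])
def ik(P,T,q0):
    g=lambda q:np.r_[fk(p,q)[0]-P,(R.from_matrix(T).inv()*fk(p,q)[1]).as_rotvec()*300]
    lo=[-3,-.9,.09,-1.31,.11,-2.54];hi=[3,2.11,2.58,4.45,2.69,2.54]
    s=least_squares(g,np.clip(q0,np.array(lo)+.01,np.array(hi)-.01),bounds=(lo,hi)); return s.x,np.abs(s.fun).max()
'''
open("kin.py","w").write(s)
E
python3 kin.py; cat > pl.py <<'E'
from kin import *
np.set_printoptions(precision=2,suppress=True)
q0=ctrl.get_obs()["qpos"]
for az in (4,30):
  for F in (hpt(2,27.5,130),hpt(2,27.5,8)):
    P,T=tcp_for_foot(F,az,75)
    best=min((ik(P,T,[a,.4,1.8,b,c,e]) for a in(-.3,.3) for b in(1,2.5,3.5) for c in(.8,1.6) for e in(-2,0,2)),key=lambda r:r[1])
    q=best[0]; w=P-p[5]*T[:,2]; print(az,F,"tcp",P,"q",q,"err",best[1],"wrist",w)
E
python3 pl.py
```

```text
[ 2.5000e-01  3.4416e+02  5.6305e+02  4.8392e+02  7.6860e+01  3.4250e+02
 -4.7100e+00] 11.911376944895958
4 [674.28  67.57 130.  ] tcp [710.98  70.14 249.55] q [ 0.12  0.56  2.25  3.2   0.98 -1.59] err 1.1368683772161603e-13 wrist [380.96  47.06 338.19]
4 [674.28  67.57   8.  ] tcp [710.98  70.14 127.55] q [ 0.12  0.88  2.21  3.2   1.25 -1.57] err 1.1368683772161603e-13 wrist [380.96  47.06 216.19]
30 [674.28  67.57 130.  ] tcp [706.14  85.97 249.55] q [-0.19  0.58  2.16  2.31  1.02 -1.27] err 8.526512829121202e-14 wrist [419.64 -79.44 338.19]
30 [674.28  67.57   8.  ] tcp [706.14  85.97 127.55] q [-0.19  0.87  2.12  2.4   1.2  -1.47] err 1.1368683772161603e-13 wrist [419.64 -79.44 216.19]
```

```bash
python3 -m jog '[[0,0,0,0,0.7,0,0],[0,0,0,0,0.7,0,0],[0,0,0,0,0.7,0,0],[0,0,0,0,0.7,0,0],[0,0,0,0,0.7,0,0],[0,0,0,0,0.7,0,0],[0,0,0,0,0.7,0,0],[0,0,0,0,0.7,0,0],[0,0,0,0,0.7,0,0],[0,0,0,0,0.7,0,0],[0,0,0,0,0.7,0,0],[0,0,0,0,0.7,0,0],[0,0,0,0,0.7,0,0],[0,0,0,0,0,0,0],[0,0,0,0,0,0,0]]' && python3 d.py && python3 kin.py && python3 - <<'E'
from h import *
t=cv2.resize(optics.get_image("top")[110:390,100:380,::-1],(400,400)); s=cv2.resize(optics.get_image("side")[60:260,170:370,::-1],(400,400))
cv2.imwrite("pics/s8.png",np.hstack([s,t]))
E
```

```text
t: 58.0
ee_pos: [494.3, 446.2, 282.8]
orientation: [-1.278, -1.503, -0.956]
ft_force: [-0.3, 0.3, -1.2]
width: 15.5
grasp_force: 30.0
t 58.0 tcp [494.271 446.236 282.848] yaw 9.3 zt [-0.155  0.947 -0.281] w 15.5 gf 29.98804271221161 F [-0.279  0.316 -1.193] q [ 0.254  0.57   1.856  1.447  1.298 -0.824]
[ -1.22 321.78 563.24 485.68  76.68 319.48   1.57] 11.900274845348497
```

View pics/s8.png

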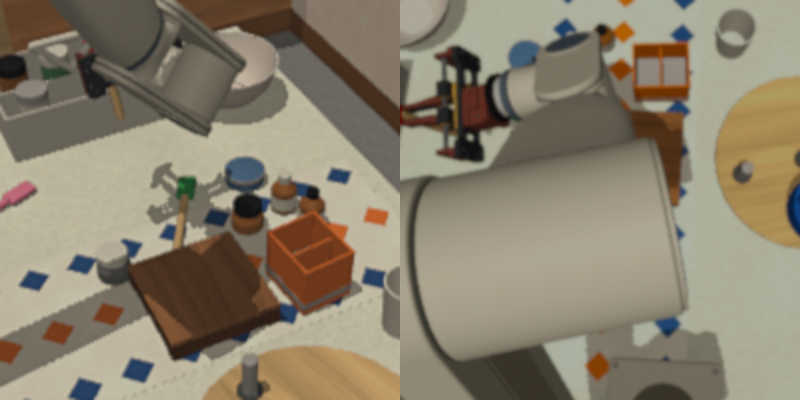

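The spatula is held upright in the gripper at the upper left, blade up. Now I swing the tool azimuth towards the holder in stages.

```bash
python3 -m jog '[[0,0,0,-0.8,0,0.234,0],[0,0,0,-0.8,0,0.234,0],[0,0,0,-0.8,0,0.234,0],[0,0,0,-0.8,0,0.234,0],[0,0,0,-0.8,0,0.234,0],[0,0,0,-0.8,0,0.234,0],[0,0,0,-0.8,0,0.234,0],[0,0,0,-0.8,0,0.234,0],[0,0,0,-0.8,0,0.234,0],[0,0,0,-0.8,0,0.234,0],[0,0,0,0,0,0,0],[0,0,0,0,0,0,0]]' && cat > e.py <<'E'
# usage: e.py x,y,z [az tilt] : shift in current tool axes to target TCP; turn to az/tilt about current tool axes
import sys
from h import *
np.set_printoptions(precision=3,suppress=True)
import json
o=ctrl.get_obs(); Rm=R.from_rotvec(o["orientation"]); M3=Rm.as_matrix(); z=M3[:,2]
open("log.txt","a").write(json.dumps([o["qpos"].tolist(),o["ee_pos"].tolist(),o["orientation"].tolist()])+"\n")
print("t",round(o["t"],1),"tcp",o["ee_pos"],"az",np.degrees(np.arctan2(z[1],z[0])).round(1),"tilt",np.degrees(np.arccos(-z[2])).round(1),"w",o["width"].round(1),"gf",round(o["grasp_force"],1),"F",o["ft_force"],"q",o["qpos"])
print("tool x",M3[:,0],"y",M3[:,1])
print("up in tool",M3.T@[0,0,1])
if len(sys.argv)>1:
    T=np.array(list(map(float,sys.argv[1].split(",")))); print("shift units",M3.T@(T-o["ee_pos"])/40)
if len(sys.argv)>2:
    from kin import tool
    print("turn units",(Rm.inv()*R.from_matrix(tool(float(sys.argv[2]),float(sys.argv[3])))).as_rotvec(degrees=True)/6)
E
python3 e.py 600,100,285 4 75
```

```text
t: 59.3
ee_pos: [493.6, 447.2, 284.6]
orientation: [-1.975, -0.909, -1.484]
ft_force: [-0.1, -1.0, -0.5]
width: 15.3
grasp_force: 30.0Traceback (most recent call last):
  File "e.py", line 8, in <module>
    print("t",round(o["t"],1),"tcp",o["ee_pos"],"az",np.degrees(np.arctan2(z[1],z[0])).round(1),"tilt",np.degrees(np.arccos(-z[2])).round(1),"w",o["width"].round(1),"gf",round(o["grasp_force"],1),"F",o["ft_force"],"q",o["qpos"])
                                                                                                                                                 ^^^^^^^^^^^^^^^^
AttributeError: 'float' object has no attribute 'round'
```

```bash
sed -i 's/o\["width"\].round(1)/round(o["width"],1)/' e.py; python3 e.py 600,100,285 4 75; python3 kin.py
```

```text
t 59.3 tcp [493.642 447.181 284.593] az 49.5 tilt 73.9 w 15.3 gf 30.0 F [-0.071 -1.034 -0.512] q [ 0.603  0.385  2.263  2.795  0.817 -1.401]
tool x [0.181 0.21  0.961] y [ 0.76  -0.65  -0.001]
up in tool [ 0.961 -0.001 -0.278]
shift units [-1.335  7.662 -4.681]
turn units [-7.301  0.181  2.024]
[ -3.82 320.14 563.82 489.22  77.57 315.57   1.57] 11.933537274720928
```

```bash
python3 -m jog '[[-0.134,0.766,-0.468,0,0,0,0],[-0.134,0.766,-0.468,0,0,0,0],[-0.134,0.766,-0.468,0,0,0,0],[-0.134,0.766,-0.468,0,0,0,0],[-0.134,0.766,-0.468,0,0,0,0],[-0.134,0.766,-0.468,0,0,0,0],[-0.134,0.766,-0.468,0,0,0,0],[-0.134,0.766,-0.468,0,0,0,0],[-0.134,0.766,-0.468,0,0,0,0],[-0.134,0.766,-0.468,0,0,0,0],[0,0,0,0,0,0,0],[0,0,0,0,0,0,0]]' && python3 e.py 600,100,285 4 75
```

```text
t: 60.5
ee_pos: [599.3, 96.2, 283.6]
orientation: [-1.982, -0.905, -1.485]
ft_force: [-0.5, 0.6, -0.7]
width: 15.5
grasp_force: 30.0
t 60.5 tcp [599.275  96.248 283.567] az 49.1 tilt 73.7 w 15.5 gf 30.0 F [-0.505  0.628 -0.706] q [-0.335  0.432  2.156  1.741  1.132 -1.   ]
tool x [0.184 0.212 0.96 ] y [ 0.756 -0.654 -0.001]
up in tool [ 0.96  -0.001 -0.281]
shift units [ 0.058 -0.048  0.069]
turn units [-7.246  0.209  2.02 ]
```

```bash
python3 -m jog '[[0,0,0,-0.725,0.02,0.2,0],[0,0,0,-0.725,0.02,0.2,0],[0,0,0,-0.725,0.02,0.2,0],[0,0,0,-0.725,0.02,0.2,0],[0,0,0,-0.725,0.02,0.2,0],[0,0,0,-0.725,0.02,0.2,0],[0,0,0,-0.725,0.02,0.2,0],[0,0,0,-0.725,0.02,0.2,0],[0,0,0,-0.725,0.02,0.2,0],[0,0,0,-0.725,0.02,0.2,0],[0,0,0,0,0,0,0],[0,0,0,0,0,0,0]]' && python3 e.py 711,70,265 4 75
```

```text
t: 61.7
ee_pos: [598.5, 100.1, 283.8]
orientation: [-2.455, -0.095, -1.884]
ft_force: [-0.5, 0.5, -0.4]
width: 15.3
grasp_force: 30.0
t 61.7 tcp [598.478 100.101 283.808] az 4.4 tilt 75.0 w 15.3 gf 30.0 F [-0.546  0.509 -0.358] q [ 0.214  0.352  2.393  3.309  0.917 -1.639]
tool x [0.258 0.021 0.966] y [ 0.077 -0.997  0.001]
up in tool [ 0.966  0.001 -0.258]
shift units [0.254 0.965 2.776]
turn units [-0.061 -0.004  0.029]
```

```bash
python3 -m jog '[[0.063,0.24,0.694,0,0,0,0],[0.063,0.24,0.694,0,0,0,0],[0.063,0.24,0.694,0,0,0,0],[0.063,0.24,0.694,0,0,0,0],[0,0,0,0,0,0,0],[0,0,0,0,0,0,0],[0,0,0,0,0,0,0]]' && python3 e.py 711,70,250 4 75 && cat > chk.py <<'E'
# compare blade position seen with that expected from the grasp; find holder rim in side/top
import sys
from h import *
from sp import blade
np.set_printoptions(precision=1,suppress=True)
col=sys.argv[1]
o=ctrl.get_obs(); M3=R.from_rotvec(o["orientation"]).as_matrix(); E=o["ee_pos"]-4.6*M3[:,2]+45*M3[:,0]
print("expected blade",E,[proj(n,E) for n in("top","side")])
for n in("top","side"): print(n,[(a,c) for a,c in blade(col,n)])
F=o["ee_pos"]-4.6*M3[:,2]-125*M3[:,0]; print("foot exp",F,[proj(n,F) for n in("top","side")])
for n in("top","side"):
    for r in optics.masks_of("spatula_"+col,n)[:3]: print(n,round(r["conf"],2),np.array(r["extent"]))
E
python3 chk.py red
```

```text
t: 62.4
ee_pos: [710.3, 67.0, 264.4]
orientation: [-2.459, -0.089, -1.885]
ft_force: [0.2, -0.6, -1.0]
width: 15.0
grasp_force: 30.0
t 62.4 tcp [710.262  67.016 264.359] az 4.1 tilt 74.9 w 15.0 gf 30.0 F [ 0.188 -0.63  -0.966] q [ 0.082  0.482  2.184  3.157  0.832 -1.58 ]
tool x [0.259 0.02  0.966] y [ 0.071 -0.997  0.002]
up in tool [ 0.966  0.002 -0.26 ]
shift units [-0.34  -0.074  0.116]
turn units [-0.008  0.009  0.018]
expected blade [717.5  67.6 309. ] [array([272.9, 105.7]), array([336.3, 119.5])]
top [(np.int32(214), array([272.6, 106.5])), (np.int32(147), array([402.3, 291.5]))]
side [(np.int32(166), array([336.2, 118.8])), (np.int32(214), array([272.4, 331.5]))]
foot exp [673.5  64.2 144.8] [array([274.2, 149.5]), array([321. , 166.7])]
top 0.84 [272.  120.9  16.7  48.3]
top 0.43 [293.5 164.4  17.   35.1]
side 0.73 [331.9 137.3  19.8  60.3]
side 0.71 [164.3 163.6  48.4  32.9]
```

```bash
python3 -m jog '[[0,-0.083,0,0,0,0,0],[0,0,0,0,0,0,0],[-0.39,0,0.105,0,0,0,0],[-0.39,0,0.105,0,0,0,0],[-0.39,0,0.105,0,0,0,0],[0,0,0,0,0,0,0]]' && python3 -m jog '[[-0.39,0,0.105,0,0,0,0],[-0.39,0,0.105,0,0,0,0],[-0.39,0,0.105,0,0,0,0],[-0.29,0,0.08,0,0,0,0],[0,0,0,0,0,0,0],[0,0,0,0,0,0,0]]' && python3 e.py && python3 chk.py red
```

```text
t: 63.2
ee_pos: [710.5, 70.9, 213.9]
orientation: [-2.461, -0.089, -1.882]
ft_force: [-0.7, -0.3, -1.1]
width: 15.1
grasp_force: 30.0
t: 63.8
ee_pos: [711.6, 70.7, 156.2]
orientation: [-2.457, -0.088, -1.887]
ft_force: [0.3, 1.1, -0.1]
width: 15.1
grasp_force: 30.0
t 63.8 tcp [711.557  70.661 156.217] az 4.0 tilt 75.0 w 15.1 gf 30.0 F [ 0.343  1.147 -0.064] q [ 0.091  0.746  2.168  3.164  1.082 -1.577]
tool x [0.257 0.019 0.966] y [ 0.071 -0.997  0.001]
up in tool [ 0.966  0.001 -0.258]
expected blade [718.7  71.2 200.9] [array([272.2, 125.1]), array([333.4, 147.5])]
top [(np.int32(164), array([272.3, 125.9])), (np.int32(142), array([402.5, 291.6]))]
side [(np.int32(133), array([333.3, 147.1])), (np.int32(214), array([272.5, 331.4]))]
foot exp [675.   67.9  36.6] [array([273.5, 162.4]), array([319.3, 189.9])]
top 0.61 [126.4 301.3  30.   71.2]
top 0.58 [271.9 134.4  13.1  32.3]
side 0.77 [165.2 165.9  46.1  28.6]
side 0.62 [333.2 147.8  12.6  20.5]
```

```bash
python3 -m jog '[[-0.3,0,0.08,0,0,0,0],[-0.25,0,0.067,0,0,0,0],[-0.12,0,0.03,0,0,0,0],[0,0,0,0,0,0,0],[0,0,0,0,0,0,0]]' && python3 -m jog '[[0,0,0,0,0,0,0.2],[0,0,0,0,0,0,0.25],[0,0,0,0,0,0,0.3],[0,0,0,0,0,0,0.35],[0,0,0,0,0,0,0.45],[0,0,0,0,0,0,0.45],[0,0,0,0,0,0,0.45]]' && python3 chk.py red
```

```text
t: 64.5
ee_pos: [711.3, 70.5, 128.0]
orientation: [-2.458, -0.088, -1.886]
ft_force: [-0.6, -0.1, -1.0]
width: 15.6
grasp_force: 30.0
t: 65.2
ee_pos: [711.3, 70.5, 128.2]
orientation: [-2.458, -0.088, -1.887]
ft_force: [0.6, -0.7, 0.1]
width: 39.2
grasp_force: 0.0
expected blade [718.5  71.1 172.8] [array([272.5, 129.7]), array([332.8, 154.4])]
top [(np.int32(192), array([273.9, 126.7])), (np.int32(142), array([402.6, 291.6]))]
side [(np.int32(153), array([338.5, 159. ])), (np.int32(215), array([272.5, 331.5]))]
foot exp [674.7  67.8   8.6] [array([273.7, 165.6]), array([318.9, 195.7])]
top 0.85 [275.1 126.1  15.1  18.6]
top 0.65 [124.9 303.9  25.3  69.9]
top 0.3 [390.6 233.4 132.6 137.5]
side 0.64 [164.2 165.1  47.1  34.1]
side 0.58 [338.4 158.9  16.9  18.9]
side 0.34 [322.2 196.1  42.9  45.1]
```

```bash
python3 -m jog '[[0,0,-0.3,0,0,0,0.45],[0,0,-0.7,0,0,0,0.45],[0,0,-0.9,0,0,0,0.45],[0,0,-0.9,0,0,0,0.45],[0.6,0,-0.4,0,0,0,0.45],[0.8,0,-0.2,0,0,0,0.45],[0.8,0,-0.2,0,0,0,0.45],[0,0,0,0,0,0,0.45],[0,0,0,0,0,0,0.45]]' && python3 e.py 590,150,285 && python3 sp.py && python3 - <<'E'
from h import *
from sp import blade
b=[blade("red",n) for n in("top","side")]; print(b)
P=tri(b[1][0][1],b[0][0][1]); print("blade red at",P)
E
```

```text
t: 66.3
ee_pos: [594.7, 62.4, 251.7]
orientation: [-2.455, -0.088, -1.89]
ft_force: [0.5, 0.4, -1.2]
width: 39.2
grasp_force: 0.0
t 66.3 tcp [594.734  62.45  251.668] az 4.0 tilt 75.2 w 39.2 gf 0.0 F [ 0.52   0.377 -1.181] q [ 0.099  0.451  2.423  3.174  1.045 -1.581]
tool x [0.255 0.019 0.967] y [ 0.071 -0.998  0.001]
up in tool [ 0.967  0.001 -0.256]
shift units [ 0.817 -2.191 -0.179]
red [(np.int32(187), array([273.8, 126.7]), array([802.6,  75. ,  10. ])), (np.int32(148), array([402.3, 291.6]), array([ 317.4, -321.1,   10. ]))]
0.97 [763.7  72.8] ends [836.8  75.6] [663.6  69.1] len 173.32117973279014 ang -177.86314257618977
0.62 [ 794.6 -115.8] ends [ 852.2 -130.9] [733.4 -99.9] len 122.75343353912001 ang 165.40269176980036
green [(np.int32(151), array([177.1, 185.5]), array([594.1, 356.7,  10. ]))]
0.72 [ 515.1 -266.1] ends [ 640.3 -450.6] [ 412.  -114.1] len 406.6492722198043 ang 124.15469985506888
0.69 [565.5 308.6] ends [507.6 207.7] [606.3 379.8] len 198.44054049376535 ang 60.163496286504675
[[(np.int32(187), array([273.8, 126.7])), (np.int32(147), array([402.3, 291.6]))], [(np.int32(84), array([220.8,  81.7])), (np.int32(151), array([338.5, 159. ])), (np.int32(215), array([272.5, 331.5]))]]
blade red at [498.   62.3 548. ]
```

```bash
python3 -m jog '[[0.272,-0.73,-0.06,0,0,0,0.7],[0.272,-0.73,-0.06,0,0,0,0.7],[0.272,-0.73,-0.06,0,0,0,0.7],[0,0,0,0.817,0,-0.216,0.7],[0,0,0,0.817,0,-0.216,0.7],[0,0,0,0.817,0,-0.216,0.7],[0,0,0,0.817,0,-0.216,0.7],[0,0,0,0.817,0,-0.216,0.7],[0,0,0,0.817,0,-0.216,0.7],[0,0,0,0.817,0,-0.216,0.7],[0,0,0,0.817,0,-0.216,0.7],[0,0,0,0.817,0,-0.216,0.7],[0,0,0,0.817,0,-0.216,0.7],[0,0,0,0.817,0,-0.216,0.7],[0,0,0,0.817,0,-0.216,0.7],[0,0,0,0.817,0,-0.216,0.7],[0,0,0,0.817,0,-0.216,0.7],[0,0,0,0.817,0,-0.216,0.7]]' && python3 e.py 572,318,285 && python3 - <<'E'
from h import *
P=tri((338.5,159),(273.8,126.7)); print("blade red",P)
E
```

```text
t: 68.4
ee_pos: [590.1, 149.6, 282.3]
orientation: [-1.54, -1.293, -1.178]
ft_force: [0.8, 0.2, 0.3]
width: 61.1
grasp_force: 0.0
t 68.4 tcp [590.135 149.632 282.282] az 80.4 tilt 75.1 w 61.1 gf 0.0 F [0.779 0.164 0.276] q [-0.284  0.579  1.867  1.315  1.445 -0.868]
tool x [0.049 0.253 0.966] y [ 0.986 -0.168 -0.006]
up in tool [ 0.966 -0.006 -0.257]
shift units [ 1.107 -1.156  3.92 ]
blade red [740.20459095  69.13001981 146.31101932]
```

Red rests stably in the left compartment, leaning 35° with its blade up. Now green. I'll grip it higher, on the blade, so that it can be placed more upright.

```bash
python3 -m jog '[[0.205,-0.155,0.753,0,0,0,0.8],[0.205,-0.155,0.753,0,0,0,0.8],[0.205,-0.155,0.753,0,0,0,0.8],[0.205,-0.155,0.753,0,0,0,0.8],[0.205,-0.155,0.753,0,0,0,0.8],[0.205,-0.155,0.753,0,0,0,0.8],[0,0,0,0,-0.894,0,0.8],[0,0,0,0,-0.894,0,0.8],[0,0,0,0,-0.894,0,0.8],[0,0,0,0,-0.894,0,0.8],[0,0,0,0,-0.894,0,0.8],[0,0,0,0,-0.894,0,0.8],[0,0,0,0,-0.894,0,0.8],[0,0,0,0,-0.894,0,0.8],[0,0,0,0,-0.894,0,0.8],[0,0,0,0,-0.894,0,0.8],[0,0,0,0,-0.894,0,0.8],[0,0,0,0,-0.894,0,0.8],[0,0,0,0,-0.894,0,0.8],[0,0,0,0,-0.894,0,0.8]]' && python3 e.py 585.2,341.2,200 60.2 0 && python3 sp.py
```

```text
t: 70.4
ee_pos: [585.7, 340.6, 283.4]
orientation: [2.405, 2.021, -0.012]
ft_force: [-0.3, 0.0, 0.1]
width: 70.4
grasp_force: 0.0
t 70.4 tcp [585.706 340.607 283.436] az -134.2 tilt 0.4 w 70.4 gf 0.0 F [-0.288  0.001  0.142] q [ 0.51   0.448  1.444 -0.002  1.256  0.684]
tool x [ 0.172  0.985 -0.006] y [ 0.985 -0.172 -0.004]
up in tool [-0.006 -0.004 -1.   ]
shift units [ 0.025 -0.006  2.086]
turn units [-0.029  0.065  3.314]
red [(np.int32(187), array([273.8, 126.7]), array([802.6,  75. ,  10. ])), (np.int32(147), array([402.3, 291.6]), array([ 317.2, -321.1,   10. ]))]
0.82 [765.7  73.2] ends [836.5  77.5] [663.8  67. ] len 172.98069746733626 ang -176.51516230080523
green [(np.int32(156), array([177.2, 185.6]), array([594. , 356.4,  10. ]))]
0.93 [567.3 311. ] ends [507.5 207.7] [607.6 380.5] len 199.69793949396583 ang 59.91917054175592
```

```bash
python3 -m jog '[[0,0,0.3,0,0.06,0.828,0.8],[0,0,0.6,0,0,0.828,0.8],[0,0,0.8,0,0,0.828,0.8],[0,0,0.8,0,0,0.828,0.8],[0,0,0.8,0,0,0,0.8],[0,0,0.8,0,0,0,0.8],[0,0,0.8,0,0,0,0.8],[0,0,0.6,0,0,0,0.8],[0,0,0.4,0,0,0,0.8],[0,0,0.3,0,0,0,0.8],[0,0,0,0,0,0,0.8],[0,0,0,0,0,0,0.8]]' && python3 e.py 585.2,341.2,3 60.2 0
```

```text
t: 71.8
ee_pos: [586.3, 342.5, 37.5]
orientation: [-2.712, -1.573, -0.005]
ft_force: [0.5, 0.0, 0.7]
width: 70.1
grasp_force: 0.0
t 71.8 tcp [586.283 342.452  37.469] az 92.4 tilt 0.4 w 70.1 gf 0.0 F [0.539 0.024 0.697] q [0.508 0.727 1.59  0.009 0.822 1.022]
tool x [0.497 0.868 0.006] y [ 0.868 -0.497 -0.004]
up in tool [ 0.006 -0.004 -1.   ]
shift units [-0.046 -0.005  0.861]
turn units [-0.036 -0.057  0.002]
```

```bash
python3 -m jog '[[-0.04,0,0.4,-0.03,-0.05,0,0.8],[0,0,0.3,0,0,0,0.8],[0,0,0.12,0,0,0,0.8],[0,0,0.02,0,0,0,0.8],[0,0,0,0,0,0,0.8],[0,0,0,0,0,0,0],[0,0,0,0,0,0,0],[0,0,0,0,0,0,0],[0,0,0,0,0,0,0],[0,0,0,0,0,0,0],[0,0,0,0,0,0,0],[0,0,0,0,0,0,0]]' && python3 e.py
```

```text
t: 73.0
ee_pos: [585.0, 341.1, 3.3]
orientation: [-2.717, -1.576, 0.001]
ft_force: [-0.1, 0.3, 1.1]
width: 33.9
grasp_force: 30.0
t 73.0 tcp [585.018 341.128   3.272] az 161.1 tilt 0.0 w 33.9 gf 30.0 F [-0.102  0.293  1.116] q [0.51  0.776 1.593 0.001 0.773 1.029]
tool x [ 0.496  0.868 -0.   ] y [ 0.868 -0.496 -0.001]
up in tool [-0.    -0.001 -1.   ]
```

```bash
python3 -m jog '[[0,0,-0.2,0,0,0,0],[0,0,-0.5,0,0,0,0],[0,0,-0.9,0,0,0,0],[0,0,-0.9,0,0,0,0],[0,0,-0.9,0,0,0,0],[0,0,-0.9,0,0,0,0],[0,0,-0.9,0,0,0,0],[0,0,-0.9,0,0,0,0],[0,0,-0.6,0,0,-0.9,0],[0,0,-0.6,0,0,-0.9,0],[0,0,-0.4,0,0,-0.9,0],[0,0,0,0,0,-0.9,0],[0,0,0,0,0,-0.9,0],[0,0,0,0,0,-0.9,0],[0,0,0,0,0,-0.9,0],[0,0,0,0,0.5,0,0],[0,0,0,0,0.7,0,0],[0,0,0,0,0.8,0,0],[0,0,0,0,0.8,0,0]]' && python3 -m jog '[[0,0,0,0,0.8,0,0],[0,0,0,0,0.8,0,0],[0,0,0,0,0.8,0,0],[0,0,0,0,0.8,0,0],[0,0,0,0,0.8,0,0],[0,0,0,0,0.8,0,0],[0,0,0,0,0.8,0,0],[0,0,0,0,0.8,0,0],[0,0,0,0,0.8,0,0],[0,0,0,0,0.8,0,0],[0,0,0,0,0.8,0,0],[0,0,0,0,0.8,0,0],[0,0,0,0,0.8,0,0],[0,0,0,0,0.8,0,0],[0,0,0,0,0.3,0,0],[0,0,0,0,0,0,0],[0,0,0,0,0,0,0]]' && python3 e.py 600,60,305
```

```text
t: 74.9
ee_pos: [585.0, 341.2, 312.0]
orientation: [-1.904, -2.193, -0.285]
ft_force: [-0.5, 1.0, -1.6]
width: 33.6
grasp_force: 30.0
t: 76.6
ee_pos: [585.4, 341.2, 311.5]
orientation: [-1.155, -1.33, -1.072]
ft_force: [-1.1, -0.3, -0.6]
width: 33.8
grasp_force: 30.0
t 76.6 tcp [585.359 341.21  311.518] az 98.1 tilt 85.7 w 33.8 gf 30.0 F [-1.11  -0.315 -0.569] q [ 0.037  0.694  1.709  1.444  1.585 -0.836]
tool x [-0.01   0.074  0.997] y [ 0.99  0.14 -0.  ]
up in tool [ 0.997 -0.    -0.074]
shift units [-0.684 -0.623 -6.981]
```

```bash
python3 -m jog '[[0,0,0,-0.83,0,0.062,0],[0,0,0,-0.83,0,0.062,0],[0,0,0,-0.83,0,0.062,0],[0,0,0,-0.83,0,0.062,0],[0,0,0,-0.83,0,0.062,0],[0,0,0,-0.83,0,0.062,0],[0,0,0,-0.83,0,0.062,0],[0,0,0,-0.83,0,0.062,0],[0,0,0,-0.83,0,0.062,0],[0,0,0,-0.83,0,0.062,0],[0,0,0,0,0,0,0],[0,0,0,0,0,0,0]]' && python3 e.py 600,50,310
```

```text
t: 77.8
ee_pos: [584.9, 342.2, 312.6]
orientation: [-1.793, -0.803, -1.667]
ft_force: [0.1, -0.3, -0.9]
width: 34.1
grasp_force: 30.0
t 77.8 tcp [584.889 342.171 312.554] az 48.3 tilt 85.8 w 34.1 gf 30.0 F [ 0.08  -0.276 -0.854] q [ 0.256  0.492  2.224  2.491  1.15  -1.317]
tool x [0.049 0.054 0.997] y [ 0.747 -0.665 -0.001]
up in tool [ 0.997 -0.001 -0.072]
shift units [-0.437  5.139 -5.186]
```

```bash
python3 -m jog '[[-0.055,0.642,-0.648,0,0,0,0],[-0.055,0.642,-0.648,0,0,0,0],[-0.055,0.642,-0.648,0,0,0,0],[-0.055,0.642,-0.648,0,0,0,0],[-0.055,0.642,-0.648,0,0,0,0],[-0.055,0.642,-0.648,0,0,0,0],[-0.055,0.642,-0.648,0,0,0,0],[-0.055,0.642,-0.648,0,0,0,0],[0,0,0,-0.818,0,0.059,0],[0,0,0,-0.818,0,0.059,0],[0,0,0,-0.818,0,0.059,0],[0,0,0,-0.818,0,0.059,0],[0,0,0,-0.818,0,0.059,0],[0,0,0,-0.818,0,0.059,0],[0,0,0,-0.818,0,0.059,0],[0,0,0,-0.818,0,0.059,0],[0,0,0,-0.818,0,0.059,0],[0,0,0,0,0,0,0],[0,0,0,0,0,0,0]]' && python3 - <<'E'
from kin import *
for z in(130,8): print(tcp_for_foot(hpt(26,-33,z),4,86,s=152)[0].round(1))
E
python3 e.py 714,9,288 4 86
```

```text
t: 79.7
ee_pos: [600.0, 50.2, 309.4]
orientation: [-2.264, -0.081, -2.105]
ft_force: [0.1, -0.6, -0.7]
width: 33.6
grasp_force: 30.0
[717.6  10.  281.3]
[717.6  10.  159.3]
t 79.7 tcp [599.957  50.206 309.368] az 4.1 tilt 85.8 w 33.6 gf 30.0 F [ 0.062 -0.587 -0.727] q [ 0.056  0.446  2.435  3.125  1.237 -1.566]
tool x [0.073 0.005 0.997] y [ 0.071 -0.997 -0.   ]
up in tool [ 0.997 -0.    -0.073]
shift units [-0.331  1.231  2.802]
turn units [-0.016  0.029  0.   ]
```

```bash
sed -i 's/45\*M3/(170-S)*M3/; s/125\*M3/S*M3/; s/^col=.*/col=sys.argv[1];S=float(sys.argv[2])/' chk.py; python3 -m jog '[[-0.068,0.303,0.722,0,0,0,0],[-0.068,0.303,0.722,0,0,0,0],[-0.068,0.303,0.722,0,0,0,0],[-0.068,0.303,0.722,0,0,0,0],[0,0,0,0,0,0,0],[0,0,0,0,0,0,0],[0,0,0,0,0,0,0]]' && python3 e.py 717.6,10,281 4 86; python3 chk.py green 152; python3 - <<'E'
from kin import *
# holder pose check: orange/steel mask corners against prediction in both pictures
for n in("top","side"):
    for r in optics.masks_of("holder",n)[:1]:
        q=np.array([proj(n,hpt(x,y,z)) for x in(-47,47) for y in(-57,57) for z in(0,100)])
        lo,hi=q.min(0),q.max(0); print(n,np.array(r["extent"]),"expected",(lo+hi)/2,hi-lo)
E
```

```text
t: 80.4
ee_pos: [715.6, 7.4, 288.8]
orientation: [-2.271, -0.076, -2.104]
ft_force: [-0.0, -0.7, -1.2]
width: 33.9
grasp_force: 30.0
t 80.4 tcp [715.641   7.408 288.764] az 3.8 tilt 85.6 w 33.9 gf 30.0 F [-0.013 -0.721 -1.211] q [-0.061  0.556  2.2    3.     1.113 -1.518]
tool x [0.076 0.005 0.997] y [ 0.066 -0.998  0.   ]
up in tool [ 0.997  0.    -0.076]
shift units [-0.189 -0.061  0.068]
turn units [0.032 0.059 0.001]
expected blade [712.4   7.2 307.1] [array([298.5, 109.4]), array([345.8, 131.8])]
top [(np.int32(181), array([298.3, 109.8]))]
side [(np.int32(137), array([345.3, 129.5]))]
foot exp [699.6   6.3 137.6] [array([295.7, 142.7]), array([337.4, 177. ])]
top 0.63 [274.6 144.5  15.9  56.6]
top 0.55 [301.  121.2  17.3  39.5]
top 0.47 [388.1 222.9 133.9 112.9]
side 0.55 [343.8 147.9  14.   57.9]
side 0.51 [332.5 168.2  26.7  34.7]
top [282.1 164.7  38.3  37.6] expected [283.11899964 160.88919331] [40.60547548 42.09393422]
side [321.1 192.4  45.9  51.3] expected [324.3212647  192.67644239] [44.6673039 52.7828528]
```

```bash
python3 -m jog '[[0,-0.06,0.035,0,0,0,0],[0,0,0,0,0,0,0],[-0.4,0,0.03,0,0,0,0],[-0.4,0,0.03,0,0,0,0],[-0.4,0,0.03,0,0,0,0],[0,0,0,0,0,0,0]]' && python3 -m jog '[[-0.4,0,0.03,0,0,0,0],[-0.4,0,0.03,0,0,0,0],[-0.4,0,0.03,0,0,0,0],[-0.3,0,0.023,0,0,0,0],[0,0,0,0,0,0,0],[0,0,0,0,0,0,0]]' && python3 e.py 717,10,159 4 86; python3 chk.py green 152
```

```text
t: 81.3
ee_pos: [717.4, 10.9, 238.5]
orientation: [-2.273, -0.076, -2.101]
ft_force: [-0.2, 0.5, -0.4]
width: 33.6
grasp_force: 30.0
t: 81.9
ee_pos: [717.8, 10.7, 181.1]
orientation: [-2.269, -0.076, -2.106]
ft_force: [-0.7, -0.1, -0.6]
width: 33.8
grasp_force: 30.0
t 81.9 tcp [717.84   10.74  181.058] az 3.8 tilt 85.7 w 33.8 gf 30.0 F [-0.671 -0.078 -0.638] q [-0.053  0.823  2.166  3.019  1.345 -1.553]
tool x [0.074 0.005 0.997] y [ 0.067 -0.998  0.   ]
up in tool [ 0.997  0.    -0.075]
shift units [-0.552  0.017  0.019]
turn units [0.03  0.046 0.   ]
expected blade [714.6  10.5 199.4] [array([295.3, 128. ]), array([342.5, 159.7])]
top [(np.int32(132), array([295.1, 128.6]))]
side [(np.int32(113), array([341.9, 157.6]))]
foot exp [702.    9.6  29.8] [array([293.2, 155.7]), array([335. , 199.8])]
top 0.65 [299.3 128.   19.8  14.6]
side 0.66 [342.9 170.5  10.4  36.4]
```

```bash
python3 -m jog '[[-0.25,0,0.019,0,0,0,0],[-0.2,0,0.015,0,0,0,0],[-0.08,0,0.006,0,0,0,0],[0,0,0,0,0,0,0],[0,0,0,0,0,0,0]]' && python3 -m jog '[[-0.06,0,0.005,0,0,0,0],[0,0,0,0,0,0,0],[0,0,0,0,0,0,0]]'
```

```text
t: 82.6
ee_pos: [717.6, 10.6, 159.0]
orientation: [-2.27, -0.076, -2.105]
ft_force: [0.3, 0.1, -0.6]
width: 33.8
grasp_force: 30.0
t: 82.9
ee_pos: [717.8, 10.6, 157.2]
orientation: [-2.269, -0.076, -2.106]
ft_force: [-0.4, -0.2, 0.1]
width: 34.0
grasp_force: 30.0
```

```bash
python3 -m jog '[[-0.04,0,0.003,0,0,0,0],[0,0,0,0,0,0,0],[0,0,0,0,0,0,0]]' && python3 -m jog '[[-0.04,0,0.003,0,0,0,0],[0,0,0,0,0,0,0],[0,0,0,0,0,0,0]]'
```

```text
t: 83.2
ee_pos: [718.2, 10.6, 156.9]
orientation: [-2.266, -0.076, -2.109]
ft_force: [-0.2, -0.1, 5.0]
width: 33.9
grasp_force: 30.0
t: 83.5
ee_pos: [718.7, 10.6, 156.8]
orientation: [-2.262, -0.076, -2.114]
ft_force: [-1.4, -0.1, 9.4]
width: 33.6
grasp_force: 30.0
```

```bash
python3 -m jog '[[0.03,0,0,0,0,0,0],[0,0,0,0,0,0,0.42],[0,0,0,0,0,0,0.46],[0,0,0,0,0,0,0.5],[0,0,0,0,0,0,0.55],[0,0,0,0,0,0,0.55],[0,0,0,0,0,0,0.55],[0,0,0,0,0,0,0.55]]' && python3 - <<'E'
from h import *
from sp import blade
for c in("red","green"): print(c,[(n,[(int(a),x.round(1)) for a,x in blade(c,n)]) for n in("top","side")])
E
```

```text
t: 84.3
ee_pos: [717.8, 10.7, 154.9]
orientation: [-2.27, -0.076, -2.105]
ft_force: [-0.1, 1.1, -0.4]
width: 48.2
grasp_force: 0.0
red [('top', [(71, array([273.9, 121. ])), (140, array([402.7, 291.6]))]), ('side', [(87, array([337.7, 157.9])), (215, array([272.5, 331.5]))])]
green [('top', []), ('side', [(118, array([344.3, 163.4]))])]
```

Retreat backwards, then up.

```bash
python3 -m jog '[[0,0,-0.3,0,0,0,0.55],[0,0,-0.7,0,0,0,0.55],[0,0,-0.9,0,0,0,0.55],[0,0,-0.9,0,0,0,0.55],[0.6,0,-0.5,0,0,0,0.55],[0.8,0,-0.3,0,0,0,0.55],[0.8,0,-0.2,0,0,0,0.55],[0,0,0,0,0,0,0.55],[0,0,0,0,0,0,0.55]]' && python3 e.py 560,-60,300 && python3 - <<'E'
from h import *
from sp import blade
B={(c,n):blade(c,n) for c in("red","green") for n in("top","side")}
print(B)
s=cv2.resize(optics.get_image("side")[110:350,210:410,::-1],(400,480)); t=cv2.resize(optics.get_image("top")[90:300,190:450,::-1],(400,480))
cv2.imwrite("pics/f.png",np.hstack([s,t]))
E
```

```text
t: 85.4
ee_pos: [572.8, 1.0, 255.4]
orientation: [-2.267, -0.076, -2.108]
ft_force: [0.3, -1.0, -0.6]
width: 48.4
grasp_force: 0.0
t 85.4 tcp [572.815   0.989 255.41 ] az 3.8 tilt 85.8 w 48.4 gf 0.0 F [ 0.268 -0.971 -0.619] q [-0.118  0.641  2.488  2.957  1.486 -1.569]
tool x [0.072 0.006 0.997] y [ 0.066 -0.998  0.001]
up in tool [ 0.997  0.001 -0.073]
shift units [ 1.08   1.501 -0.501]
{('red', 'top'): [(np.int32(194), array([274. , 126.6]))], ('red', 'side'): [(np.int32(111), array([337.1, 159.4])), (np.int32(217), array([272.5, 331.5]))], ('green', 'top'): [(np.int32(132), array([294.6, 128.9]))], ('green', 'side'): [(np.int32(124), array([344.2, 163.7]))]}
```

```bash
python3 -c "
from h import *
for n,s,t in(('green',(344.2,163.7),(294.6,128.9)),('red',(337.1,159.4),(274,126.6))):
    P=tri(s,t); print(n,P.round(1),'lean',np.degrees(np.arccos(min(1,(P[2]-5)/170))))"
```

```text
green [722.5  11.8 178.4] lean 0.0
red [737.8  69.  147.4] lean 33.10301662088428
```

View pics/f.png

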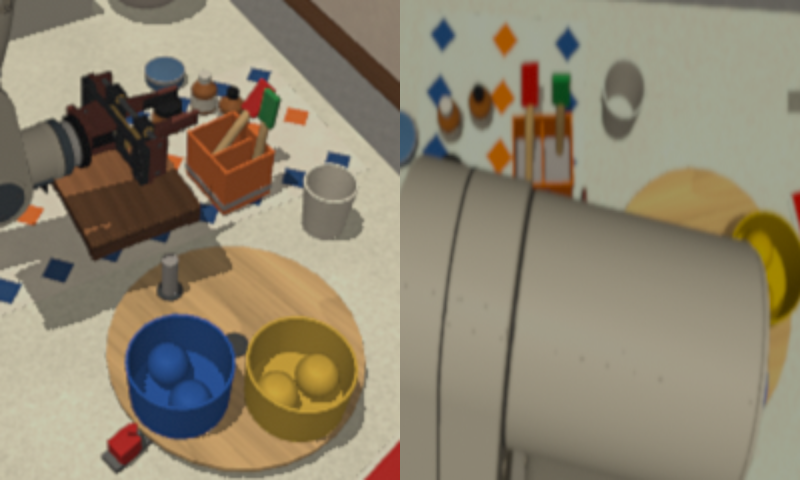

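Both spatulas stand in the holder with blades up, at (258,95) and (270,107) in the left crop. The blue pot is at the pointer with both blue soaps in it, the yellow pot holds both yellow soaps, and the gripper is clear.

```bash
python3 -m jog '[[0,0,0,0,0,0,0.55],[0,0,0,0,0,0,0.55],[0,0,0,0,0,0,0.55],[0,0,0,0,0,0,0.55],[0,0,0,0,0,0,0.55]]' && python3 -c "
from workcell import ctrl
print(ctrl.close_job())"
```

```text
t: 86.2
ee_pos: [573.2, 1.0, 254.2]
orientation: [-2.269, -0.076, -2.106]
ft_force: [-0.1, 0.0, -0.5]
width: 48.5
grasp_force: 0.0
the job is handed in; nothing more can be done
None
```

I handed the job in at about 86 s, with no verdict shown: both yellow soaps are in the yellow pot, both blue soaps are in the blue pot at the pointer, and both spatulas are in the holder blade up, green nearly upright but red leaning about 33° against the rim.

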